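# Set the key-tag stencil jig to the green mark, load a green tag and close the stencil

## Task

Set up the stencil jig for green key tags: swing the red-ball lock lever to free the spindle, crank the handwheel until the slide's red pointer stands at the white line of the green marker clip on the scale, and swing the lever back to lock it there. Then bring the green tag on the jig's bed square against the back fence and the slide's steel stop, close the hinged stencil plate flat on it and let go. Move the slide only with the handwheel and leave the mug, the marker, the tape measure and the blue tag where they are.

Things in the scene. Friction and masses are not known exactly. Their poses are not given: they have to be found in the camera images.
- jig: Stencil jig fixed to the desk: grey base 105 x 420 mm; right to left an aluminium bed, a slide with a scale before it, a green gearbox (82 x 86, top z 0.052) with a black handwheel. Origin on the desk; x away from the robot, y to the wheel end. In its frame the bed is x -0.060 to 0.015, y -0.205 to 0.045, top z 0.030, open at front and right; steel back fence: face x 0.015, top z 0.036.
- jig_bed (a point): Point on the bed's top at jig (0.002, 0, 0.030), axes as the jig. A tag lying lengthwise (along y) against the back fence has its centre at x = 0 here: the fence face is 13 mm away in +x.
- stop_face (a point): On the slide's steel stop face (22 mm wide, 1 to 8 mm above the bed), 4 mm above the bed, on the line through jig_bed along y; it looks to -y; axes as the jig; moves with the slide. A tag pushed home has its centre 29 mm from it in -y. The carriage behind begins 32 mm to +y of the face, top z 0.048.
- pointer_tip (a point): Tip of the slide's red pointer, which reaches over the scale rail (jig x -0.056 to -0.040, top z 0.034) to the front; axes as the jig; moves with the slide along y.
- clip_green: Green marker clip, fixed on the scale rail, 7 mm wide along y; its origin lies under the white line on its top: the pointer is at the mark when tip and clip have the same jig y. Axes as the jig. It is 9 to 12 mm from the pointer's mid-travel place, to either side.
- clip_blue: The same in blue (for blue tags), on the other side of the pointer: not wanted now. Fixed.
- jig_wheel_axis (a point): Point on the vertical axis of the handwheel, at jig (0, 0.155, 0.087).
- crank_grip (a point): Middle of the upright black crank knob on the handwheel, 39 mm from the wheel's axis; 18 to 20 mm thick, spins freely on its pin, z 0.088 to 0.129. Wheel 104 mm across, rim's top z 0.086, hub's top z 0.091. Unlocked, about 1 N on the knob turns the wheel; it stays where it is left.
- handwheel (a joint): Handwheel angle (rad), counter-clockwise from above positive. One full turn moves the slide 6 mm: counter-clockwise towards the wheel (+y), clockwise away from it (-y). It turns freely only while the lock is released.
- stop_slide (a joint): Travel of the slide along +y (m), 0 at mid-travel, limits -0.016 and 0.016. Driven only by the handwheel (the screw does not run back when the slide is pushed).
- spindle_lock (a joint): Lock lever angle (rad) about its vertical pivot: 0 = locked (lever points to the jig's +y; a cam jams the drum under the wheel), 1.6 = end of travel, released (lever points to -x, the front); counter-clockwise from above releases. The cam is clear of the drum above about 0.6. Stiff, stays where left, 1 N at the ball moves it, 3 N near the locked end.
- jig_lock_pivot (a point): Point on the lock lever's vertical axis, at jig (-0.026, 0.181, 0.062).
- lock_ball (a point): Centre of the red ball on the lock lever's end, 24 mm across, at z = 0.074, 89 mm from the pivot; the lever's arm is a 9 mm bar.
- stencil_plate (a joint): Stencil plate angle (rad) about its hinge along y, at the far side: 0 = flat on a tag, grows as it opens; starts at 1.75 to 1.9, standing and leaning back a little; would sink to -0.06 with no tag. Stiff hinge, stays where it is left, about 1 to 2 N at the tab moves it.
- jig_plate_hinge (a point): Middle of the stencil plate's hinge axis, at jig (0.048, 0, 0.040).
- plate_tab (a point): Middle of the outer (when closed: upper) face of the black tab on the plate's free edge, 89 mm from the hinge axis; tab 26 x 26 x 5 mm. The plate is steel, 50 mm wide (y), 2.5 mm thick, with a 22 x 18 mm window; with the tab it reaches 102 mm from the hinge. Closed, the tab's top is at z 0.043.
- green_tag: Loose green moulded key tag, 26 x 58 x 8 mm, 20 g, lying on the bed's right part. Origin at the centre of its underside, y lengthwise, z up. Either end may point to the stop.
- mug: White mug with dark dots, 82 mm across and 91 mm high, handle to one side. Origin at the centre of its underside. Leave alone.
- marker: White and red marker pen lying on the desk, 17 x 135 x 16 mm, long axis y. Origin at the centre of its underside. Leave alone.
- tape_measure: Yellow tape measure standing on edge, 31 x 73 x 58 mm. Origin at the centre of its underside. Leave alone.
- blue_tag: Blue key tag lying on the desk, 26 x 58 x 8 mm. Origin at the centre of its underside. Leave alone.
Things that resemble listed ones, but are neither listed nor needed, are in the scene too. What is shaped like the green_tag but black is not meant.

How it is judged:
On the way, in this order (a step that is already met when the one before it is completed fails the run):
1. the lock lever is swung to the released side (1.0 rad or more) (value of joint spindle_lock above 1 rad), for 0.2 s.
2. with the lock released the pointer stands at the green clip's line, within 1.5 mm, and the wheel is at rest (y of pointer_tip in the frame of clip_green between -0.0015 and 0.0015 m and velocity of joint handwheel between -0.2 and 0.2 rad/s and value of joint spindle_lock above 0.8 rad), for 0.2 s.
3. the lever is back in the locked position (under 0.2 rad) with the pointer at the green clip (y of pointer_tip in the frame of clip_green between -0.0015 and 0.0015 m and value of joint spindle_lock below 0.2 rad), for 0.2 s.
4. the green tag lies on the bed against the back fence and the stop, the stencil plate still open (y of green_tag in the frame of stop_face between -0.0315 and -0.0275 m and x of green_tag in the frame of jig_bed between -0.0025 and 0.0025 m and angle between the y axis of green_tag and the y axis of jig, either way round below 0.06 rad and z of green_tag in the frame of jig_bed between -0.002 and 0.002 m and value of joint stencil_plate above 0.5 rad), for 0.2 s.
5. the stencil plate lies flat on the tag (value of joint stencil_plate between -0.03 and 0.04 rad and y of green_tag in the frame of stop_face between -0.0315 and -0.0275 m and x of green_tag in the frame of jig_bed between -0.0025 and 0.0025 m and angle between the y axis of green_tag and the y axis of jig, either way round below 0.06 rad and z of green_tag in the frame of jig_bed between -0.002 and 0.002 m), for 0.2 s.
At the end, for the whole second after the job is handed in: Pointer within 1.5 mm of the green clip's line, lever locked (under 0.2 rad), green tag flat on the bed, at most 2.5 mm from the stop and from the back fence, square to 0.06 rad, the stencil plate flat on it (-0.03 to 0.04 rad), all at rest (all of step 3 and all of step 5 and linear speed of green_tag below 0.01 m/s); the robot touches nothing.
It fails at once if the slide is shoved directly with more than 10 N instead of being cranked (contact force between the fingers and stop_slide above 10 N).
It fails at once if the mug is moved by more than 15 mm (distance of mug from where it was at the start of the episode above 0.015 m).
It fails at once if the marker is moved by more than 15 mm (distance of marker from where it was at the start of the episode above 0.015 m).
It fails at once if the tape measure is moved by more than 15 mm (distance of tape_measure from where it was at the start of the episode above 0.015 m).
It fails at once if the blue tag is moved by more than 15 mm (distance of blue_tag from where it was at the start of the episode above 0.015 m).
It also fails if it takes over 69 s, if anything falls off the work surface, if the arm or the gripper's body presses on something with over 40 N, if the wrist force passes 120 N, or if a joint passes its speed limit or range.

## Robot

A 7-joint arm with a two-finger parallel gripper is mounted at the origin on a cart in front of the work surface, level with it; the furniture and walls round the work are solid. World frame = base frame: x ahead of the robot, y to its left, z up, the work surface at z = 0. Lengths are in m, angles in rad, forces in N, time in s.
With the tool pointing down it reaches from about 0.35 to 0.9 m from the base axis. Payload 7.2 kg.
Tool frame: the origin (TCP) lies midway between the tips of the shut fingers; the grasp point (between the pads) lies ctrl.tcp_to_grasp behind it (ctrl.tcp_to_grasp is the distance from the TCP to the grasp point, in m); z points along the fingers, x is the direction in which the jaws open and shut, and the axes are right-handed (so a half turn about z gives the same grasp; the last joint's range is limited). The gripper opens to 85 mm and grips with 20 to 120 N. Pads are 22 mm wide; open, the fingers measure 114 mm over their backs; the gripper's body (76 mm by 85 mm) begins 54 mm behind the grasp point. The pads swing forward as they close: fully open they stand 13 mm farther back than shut.
Start: joints at [1.264, 0.411, -0.013, 1.596, 0.006, 1.134, -0.082], TCP at [0.148, -0.607, 0.231] pointing down, gripper open.
Joint ranges: [-2.95, 2.95], [-0.29, 1.99], [-1.47, 1.44], [0.14, 2.54], [-1.03, 4.17], [0.13, 1.85], [-2.86, 2.86]. Speed limits (rad/s): [2.39, 2.39, 3.01, 3.01, 3.14, 3.14, 3.14].

## Interface

Orientations are given as a unit quaternion [x, y, z, w].
In Python, from bench import ctrl gives the robot as it stands. The module is installed in compiled form; this text tells all that it offers.
- The arm moves only by the shell command python3 -m inch 'ROWS' [OPENING]. ROWS is a JSON object of lists of equal length, an entry for each row: "slide": the shift along the tool's x, y, z normalised to -1 to 1, where 1 is 80 cm, a list of three; "turn": the turn about the tool's z normalised to -1 to 1, where 1 is 60 degrees. In form: {"slide": [[dx, dy, dz], ...], "turn": [turn, ...]}. A call has 1 to 20 rows; each row is the pose to reach, as a shift and turn from the pose commanded when the call began, along the tool's axes at that moment; what a row does not reach only later rows make up. A row lasts 1/12 s, in which the tool goes at most 41.7 mm and 7.16 degrees, less where a joint would pass 70% of its speed; a pose out of reach is approached as far as the arm can. A call with a number of a shift or a turn outside -1 to 1 is refused whole. A call with a gripper value outside its range is refused whole. OPENING is the closure, from -1 (fully open) to 1 (shut), set as the call begins (- or left out, the last holds). The fingers move at their own pace and stop on an object; the grip force is fixed at half the most. Time passes only in rows, so rows that repeat a pose let the fingers close. It gives the time, the measured TCP pose, the force and the opening at its end, in the units of the state.
- ctrl.read_state(): the state, without advancing time (a new reading comes with each control period).
- ctrl.capture(name): name is "side" or "top" or "wrist"; returns a dict with "pixels" (384x512x3 uint8, red, green, blue), "fx", "fy", "cx", "cy" (pixels), "camera_from_world" (4x4, takes a point from world to camera coordinates). Camera axes: x right, y up, looking along -z (the intrinsics and any distortion apply to the point x, -y, -z); pixel columns grow to the right and rows downward; lengths in m; the calibration is good to about 2 mm. A picture is of the moment at which its call begins. There is no depth.
- ctrl.job_done(): hands the job in, once; it reports no verdict.
Trained networks look in a picture, given as the dict that the camera call returned (one of the last four; its "shot" number tells which), for a name from the list of things; names that differ only in an ending like _2 or _b are one class to them, and where a whole thing is asked for, a point or a joint stands for the part that bears it (a point fixed in the world has none). Each returns a list of dicts, best first, with "confidence" (0 to 1); they miss things now and then, are a little off and sometimes report something else, mostly with a low value. They report only what shows in the picture. A call takes as long as a camera call. They do not tell look-alikes from the thing itself.
- ctrl.silhouettes(thing, picture): "region" (384x512 bool, what is visible of it) and "location" ([column, row] in pixels, amid what is visible of it).
- ctrl.spot_point(thing, picture): "location" ([column, row] in pixels: a listed point, or the origin of a listed thing).
The state is a dict: "time_s": time; "joints": joint angles; "dq": joint speeds; "tau": joint torques, N m; "eef_pos": TCP position; "orientation": TCP orientation; "force": force on the tool from outside, world axes, zero at the start; "ft_torque": the same for the moment, N m; "opening": finger opening in m.
Only numpy, scipy, OpenCV 4.12 (cv2) and the standard library are available. Lean on these libraries where they do the work, as an engineer would, in place of code of your own. Each camera call takes 0.05 s, during which the arm holds its last target.

## Working session

There is one attempt and no reset: what is moved stays moved. The work goes in short steps, Python scripts to look and compute and a shell command to move; the robot and the scene stay as the last step left them, time stands still between calls to the robot, and variables do not carry over. Pictures are saved under pics/ and viewed, and the job is handed in when it is done.

```bash
mkdir -p pics; cat > h.py <<'E'
import numpy as np, cv2
from bench import ctrl
def save(p,n,crop=None,s=1):
    im=cv2.cvtColor(p["pixels"],cv2.COLOR_RGB2BGR)
    if crop: im=im[crop[1]:crop[3],crop[0]:crop[2]]
    if s!=1: im=cv2.resize(im,None,fx=s,fy=s,interpolation=cv2.INTER_CUBIC)
    cv2.imwrite("pics/"+n,im)
def ray(p,uv):
    T=np.array(p["camera_from_world"]);R=T[:3,:3];o=-R.T@T[:3,3]
    d=np.array([(uv[0]-p["cx"])/p["fx"],-(uv[1]-p["cy"])/p["fy"],-1.])
    return o,R.T@d
def at_z(p,uv,z):
    o,d=ray(p,uv);return o+d*(z-o[2])/d[2]
def proj(p,X):
    T=np.array(p["camera_from_world"]);c=T[:3,:3]@np.array(X)+T[:3,3]
    return np.array([p["cx"]+p["fx"]*c[0]/-c[2],p["cy"]-p["fy"]*c[1]/-c[2]])
E
python3 - <<'E'
from h import *
print(ctrl.read_state(),ctrl.tcp_to_grasp)
for n in ("top","side","wrist"):
    p=ctrl.capture(n);save(p,n+"0.png",s=1.5)
    print(n,[k for k in p],p["fx"],p["cx"],p["cy"]); print(np.round(p["camera_from_world"],3))
    for t,z in [("jig_bed",.03),("stop_face",.034),("pointer_tip",.036),("clip_green",.034),("clip_blue",.034),("jig_wheel_axis",.087),("crank_grip",.108),("jig_lock_pivot",.062),("lock_ball",.074),("jig_plate_hinge",.04),("plate_tab",.12),("green_tag",.03),("jig",0)]:
        for r in ctrl.spot_point(t,p)[:2]:
            print(t,np.round(r["location"],1),round(r["confidence"],2),np.round(at_z(p,r["location"],z),4))
E
```

```text
{'time_s': 0.0, 'joints': array([ 1.26379659,  0.41190082, -0.01274418,  1.59703879,  0.00559206,
        1.13429573, -0.08219834]), 'dq': array([-0.00048786,  0.00051307,  0.00089322,  0.0012105 , -0.00013909,
       -0.00094995, -0.00092005]), 'tau': array([-8.54687933e-04, -6.00623560e+01,  6.81908503e-01, -2.99420232e+01,
        1.38813231e-02,  1.05427176e-02,  9.19823322e-06]), 'eef_pos': array([ 0.14769952, -0.60678993,  0.23045447]), 'orientation': array([ 7.86316318e-01, -6.17823601e-01, -6.59843758e-04, -4.58720758e-04]), 'force': array([-0.08467435, -0.54761339, -1.21011439]), 'ft_torque': array([-0.01710401, -0.00183014,  0.00425879]), 'opening': 0.08542443138760936} 0.0187
top ['pixels', 'fx', 'fy', 'cx', 'cy', 'camera_from_world', 'shot'] 479.1821922924143 252.07005188469583 193.21963992083613
[[ 0.028 -0.999  0.028 -0.075]
 [ 0.99   0.032  0.14  -0.576]
 [-0.141  0.023  0.99  -1.246]
 [ 0.     0.     0.     1.   ]]
jig_bed [221.7 190.4] 0.98 [0.5848 0.0246 0.03  ]
jig_bed [376.8 235.9] 0.36 [ 0.4742 -0.3975  0.03  ]
stop_face [208.6 188.7] 0.81 [0.5877 0.0599 0.034 ]

[... 1247 characters left out ...]
6024 0.2179 0.108 ]
jig_lock_pivot [239.1 174.4] 0.97 [0.5505 0.213  0.062 ]
lock_ball [237.7 162. ] 0.5 [0.5568 0.3387 0.074 ]
jig_plate_hinge [269.6 195.4] 0.88 [0.6404 0.0433 0.04  ]
jig_plate_hinge [235.5 284.1] 0.57 [ 0.4779 -0.4523  0.04  ]
plate_tab [280.1 172.7] 0.64 [0.675  0.0496 0.12  ]
green_tag [253. 219.] 0.67 [ 0.5609 -0.1175  0.03  ]
green_tag [305.8 223.3] 0.62 [ 0.714 -0.161  0.03 ]
jig [259.1 206.4] 0.96 [0.6045 0.0426 0.    ]
wrist ['pixels', 'fx', 'fy', 'cx', 'cy', 'camera_from_world', 'shot'] 269.83486839796234 258.9249527857825 191.09617931478667
[[ 0.236 -0.972  0.    -0.623]
 [ 0.936  0.227 -0.268  0.034]
 [ 0.261  0.063  0.963 -0.379]
 [ 0.     0.     0.     1.   ]]
```

View pics/top0.png

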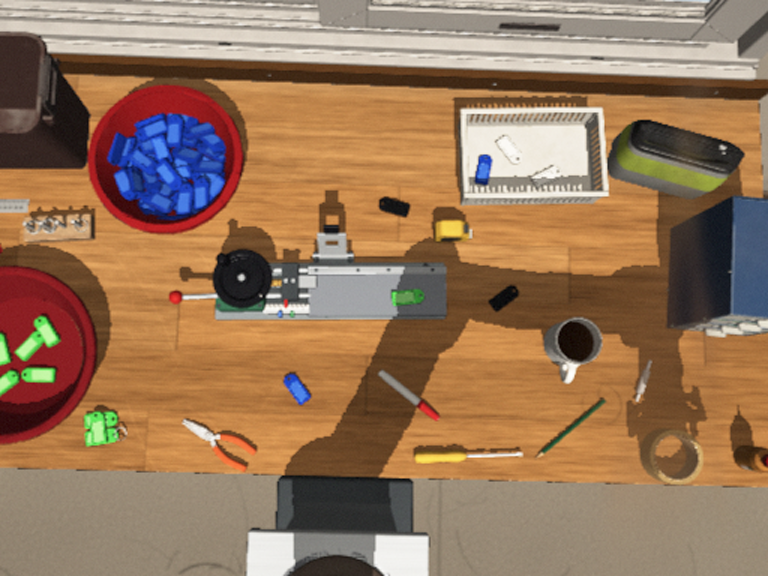

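View pics/side0.png

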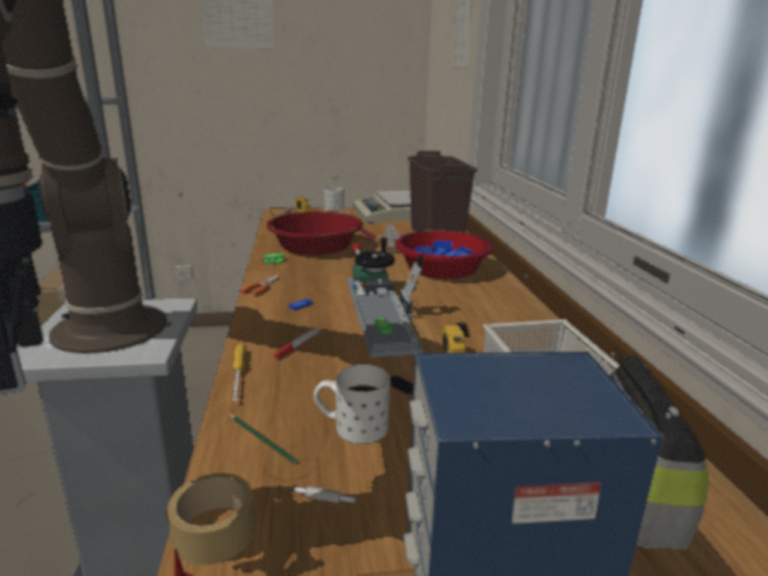

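View pics/wrist0.png

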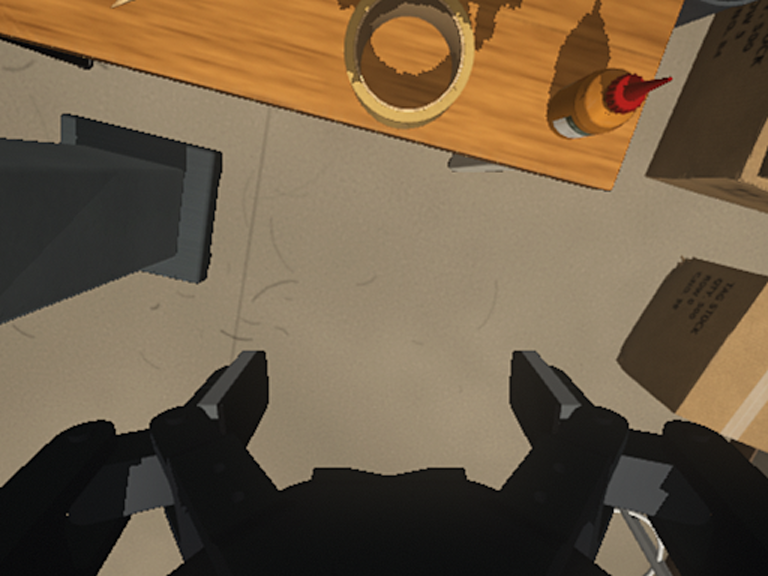

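```bash
python3 -m inch '{"slide":[[-0.378,-0.318,-0.06],[-0.755,-0.637,-0.06],[-0.755,-0.637,-0.06],[-0.755,-0.637,-0.06],[-0.755,-0.637,-0.06],[-0.755,-0.637,-0.06],[-0.755,-0.637,-0.06],[-0.755,-0.637,-0.06],[-0.755,-0.637,-0.06],[-0.755,-0.637,-0.06],[-0.755,-0.637,-0.06],[-0.755,-0.637,-0.06],[-0.755,-0.637,-0.06],[-0.755,-0.637,-0.06],[-0.755,-0.637,-0.06],[-0.755,-0.637,-0.06],[-0.755,-0.637,-0.06],[-0.755,-0.637,-0.06],[-0.755,-0.637,-0.06],[-0.755,-0.637,-0.06]],"turn":[0.1,0.2,0.228,0.228,0.228,0.228,0.228,0.228,0.228,0.228,0.228,0.228,0.228,0.228,0.228,0.228,0.228,0.228,0.228,0.228]}' 0.2
```

```text
time_s: 3.77
eef_pos: [0.5019, 0.1086, 0.28]
orientation: [0.71, -0.704, -0.001, -0.003]
force: [-0.7, 0.6, 1.9]
opening: 0.0343
```

```bash
python3 - <<'E'
from h import *
p=ctrl.capture("wrist");save(p,"w1.png",s=1.5);print(ctrl.read_state()["eef_pos"])
import pickle;pickle.dump(p,open("w1.pkl","wb"))
for t,z in [("jig_bed",.03),("stop_face",.034),("pointer_tip",.036),("clip_green",.034),("clip_blue",.034),("jig_wheel_axis",.087),("crank_grip",.108),("jig_lock_pivot",.062),("lock_ball",.074),("jig_plate_hinge",.04)]:
        for r in ctrl.spot_point(t,p)[:2]:
            print(t,np.round(r["location"],1),round(r["confidence"],2),np.round(at_z(p,r["location"],z),4))
E
```

```text
[0.50081481 0.10497918 0.27937804]
jig_bed [319.7  96.1] 0.66 [0.5974 0.0288 0.03  ]
stop_face [298.4  98.4] 0.97 [0.5939 0.0585 0.034 ]
pointer_tip [260.1 137.5] 0.89 [0.5412 0.1103 0.036 ]
pointer_tip [270.3 221.1] 0.63 [0.4151 0.0935 0.036 ]
clip_green [270.6 145.6] 0.51 [0.5297 0.0952 0.034 ]
clip_blue [253.1 146.1] 0.57 [0.5288 0.1202 0.034 ]
jig_wheel_axis [202.2 101.7] 0.78 [0.586  0.1792 0.087 ]
crank_grip [166.8  74.3] 0.86 [0.6129 0.2119 0.108 ]
crank_grip [270.2 220.4] 0.55 [0.4448 0.0967 0.108 ]
jig_lock_pivot [315.6 105. ] 0.66 [0.5844 0.0399 0.062 ]
jig_lock_pivot [185.9 125.9] 0.62 [0.5571 0.207  0.062 ]
lock_ball [115.7 130.4] 0.96 [0.5513 0.2932 0.074 ]
lock_ball [393.3 225.3] 0.34 [ 0.4258 -0.0754  0.074 ]
jig_plate_hinge [326.9  58. ] 0.73 [0.6433 0.0247 0.04  ]
```

View pics/w1.png

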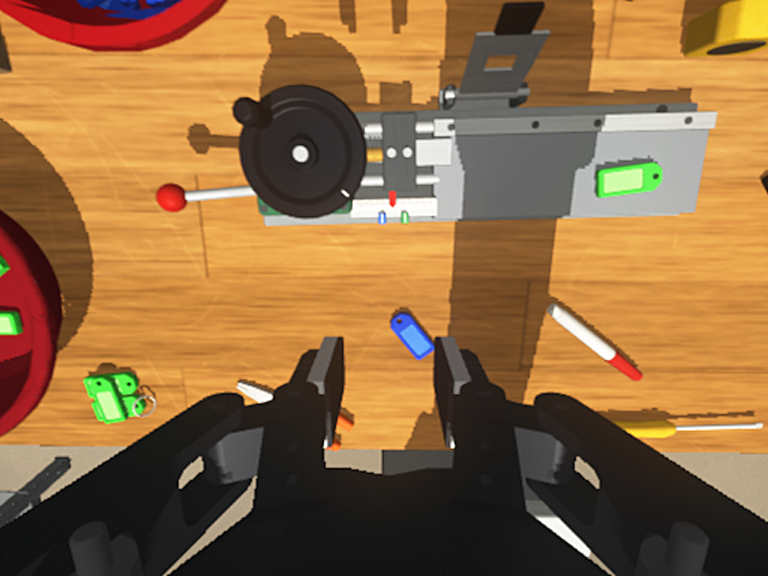

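```bash
python3 - <<'E'
from h import *
import pickle;p=pickle.load(open("w1.pkl","rb"))
save(p,"w1b.png",(150,40,490,160),2.3)
E
```

```text
(no output)
```

View pics/w1b.png

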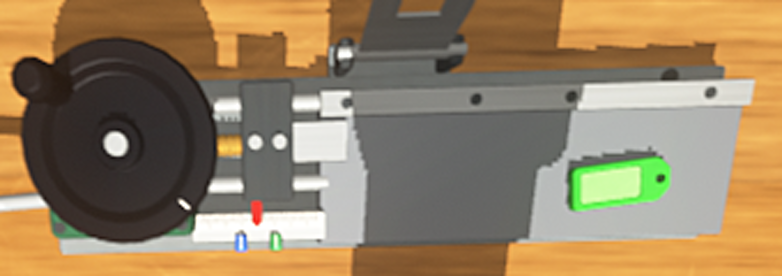

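```bash
python3 - <<'E'
from h import *
import pickle;p=pickle.load(open("w1.pkl","rb"))
f=lambda u,v,z:at_z(p,(150+u/2.3,40+v/2.3),z)
for n,(u,v,z) in dict(bedfL=(365,245,.03),bedfR=(722,235,.03),fL=(350,116,.036),fR=(752,104,.036),bfl=(62,253,.0),hub=(116,144,.091),knobtop=(30,72,.129),tagc=(618,184,.038),tagTL=(570,172,.038),tagBL=(575,208,.038),tagTR=(665,158,.038),ptr=(258,222,.036),bl=(241,241,.036),gr=(276,240,.036)).items():
    print(n,np.round(f(u,v,z),4))
E
```

```text
bedfL [0.5285 0.04   0.03  ]
bedfR [ 0.5365 -0.1818  0.03  ]
fL [0.604  0.0541 0.036 ]
fR [ 0.6122 -0.179   0.036 ]
bfl [0.5182 0.24   0.    ]
hub [0.5848 0.1805 0.091 ]
knobtop [0.6128 0.2087 0.129 ]
tagc [ 0.5667 -0.1076  0.038 ]
tagTL [ 0.5734 -0.078   0.038 ]
tagBL [ 0.5525 -0.084   0.038 ]
tagTR [ 0.5818 -0.1329  0.038 ]
ptr [0.5425 0.1074 0.036 ]
bl [0.5309 0.1177 0.036 ]
gr [0.5317 0.0961 0.036 ]
```

```bash
python3 -m inch '{"slide":[[-0.05,-0.02,0.03],[-0.1,-0.04,0.06],[-0.15,-0.05,0.1],[-0.2,-0.065,0.13],[-0.236,-0.065,0.13],[-0.236,-0.065,0.13],[-0.236,-0.065,0.13],[-0.236,-0.065,0.13],[-0.236,-0.065,0.13]],"turn":[0.11,0.22,0.33,0.44,0.55,0.66,0.75,0.75,0.75]}' 0.0
python3 - <<'E'
from h import *
import pickle
p=pickle.load(open("w1.pkl","rb"))
for uv in [(63/1.5,330/1.5),(50/1.5,250/1.5),(150/1.5,45/1.5)]: print(at_z(p,uv,.07))
p=ctrl.capture("wrist");save(p,"w2.png",s=1.5);pickle.dump(p,open("w2.pkl","wb"))
s=ctrl.read_state();print(s["eef_pos"],s["orientation"],s["opening"])
for t,z in [("lock_ball",.074),("jig_wheel_axis",.087),("jig_lock_pivot",.062),("crank_grip",.108)]:
    for r in ctrl.spot_point(t,p)[:2]: print(t,np.round(r["location"],1),round(r["confidence"],2),np.round(at_z(p,r["location"],z),4))
E
```

```text
time_s: 5.07
eef_pos: [0.552, 0.2905, 0.1752]
orientation: [-0.382, 0.924, -0.001, 0.0]
force: [0.2, 0.6, -0.8]
opening: 0.0426
[0.42719182 0.41556766 0.07      ]
[0.50305297 0.41143305 0.07      ]
[0.66561411 0.29834123 0.07      ]
[0.55180217 0.29077536 0.17547789] [-3.82421674e-01  9.23987647e-01 -3.76557723e-04  5.91625368e-04] 0.04262460298943498
lock_ball [258.  196.8] 0.96 [0.5489 0.2965 0.074 ]
jig_wheel_axis [327.3  70.2] 0.83 [0.5863 0.181  0.087 ]
jig_lock_pivot [318.1 119. ] 0.96 [0.5597 0.2075 0.062 ]
crank_grip [277.9  68.9] 0.71 [0.6133 0.2111 0.108 ]
```

View pics/w2.png

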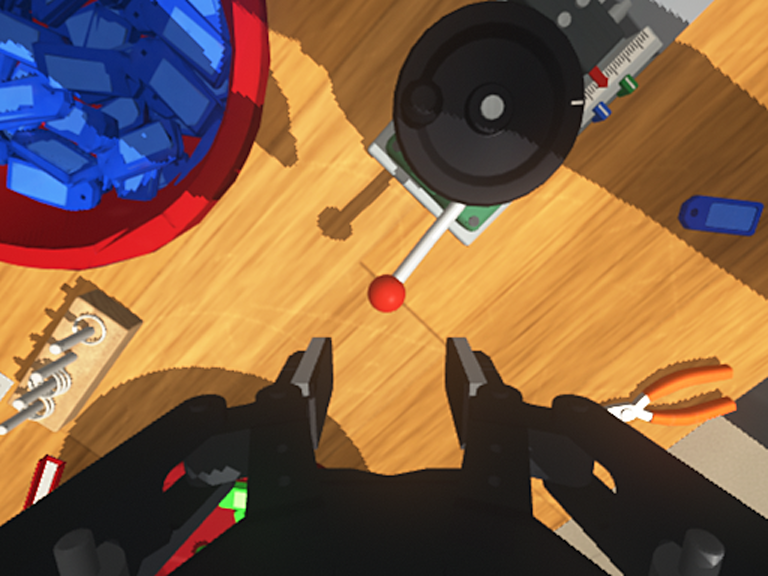

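```bash
python3 -m inch '{"slide":[[-0.003,0.005,0.05],[-0.003,0.005,0.1],[-0.003,0.005,0.14],[-0.003,0.005,0.157],[-0.003,0.005,0.157],[-0.003,0.005,0.157]],"turn":[0,0,0,0,0,0]}'
python3 - <<'E'
from h import *
import pickle
p=ctrl.capture("wrist");save(p,"w3.png",s=1.2)
t0=np.radians(92.06)
x=np.array([-.708,-.706]);y=np.array([-.706,.708])
for th in np.arange(0,1.66,.15):
    d=.089*np.array([np.cos(t0+th)-np.cos(t0),np.sin(t0+th)-np.sin(t0)]); print(round(th,2),np.round([d@x/.8,d@y/.8],3))
E
```

```text
time_s: 5.82
eef_pos: [0.5511, 0.2923, 0.0493]
orientation: [-0.382, 0.924, 0.0, -0.001]
force: [0.2, -0.0, 0.6]
opening: 0.0427
0.0 [0. 0.]
0.15 [0.013 0.01 ]
0.3 [0.027 0.019]
0.45 [0.043 0.025]
0.6 [0.059 0.028]
0.75 [0.076 0.03 ]
0.9 [0.092 0.028]
1.05 [0.109 0.025]
1.2 [0.124 0.019]
1.35 [0.139 0.01 ]
1.5 [ 0.152 -0.   ]
1.65 [ 0.163 -0.013]
```

View pics/w3.png

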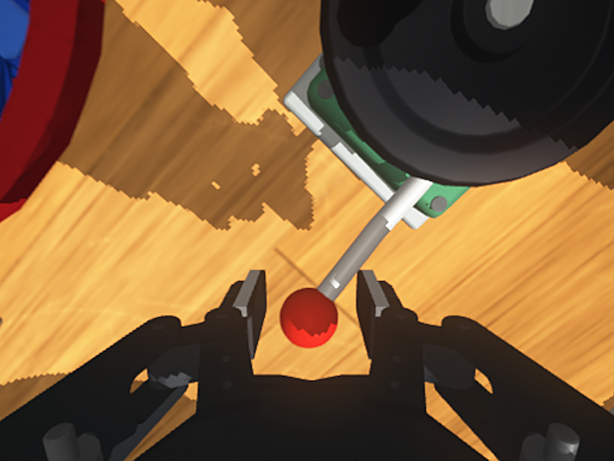

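Ball at (309,317) sits caged between the pads at (253,320) and (372,320). Now the arc.

```bash
python3 -m inch '{"slide":[[0.013,0.01,0],[0.027,0.019,0],[0.043,0.025,0],[0.059,0.028,0],[0.076,0.03,0],[0.092,0.028,0],[0.109,0.025,0],[0.124,0.019,0],[0.139,0.01,0],[0.152,0,0],[0.157,-0.006,0],[0.157,-0.006,0],[0.157,-0.006,0]],"turn":[0,0,0,0,0,0,0,0,0,0,0,0,0]}'
python3 - <<'E'
from h import *
import pickle
p=ctrl.capture("wrist");save(p,"w4.png",s=1.2)
for r in ctrl.spot_point("lock_ball",p)[:2]: print(r["confidence"],at_z(p,r["location"],.074))
E
```

```text
time_s: 6.95
eef_pos: [0.4662, 0.2008, 0.0498]
orientation: [-0.382, 0.924, -0.0, 0.0]
force: [0.1, 0.6, 0.0]
opening: 0.0429
0.71 [0.4688606  0.20273963 0.074     ]
0.25 [0.55511797 0.20341966 0.074     ]
```

View pics/w4.png

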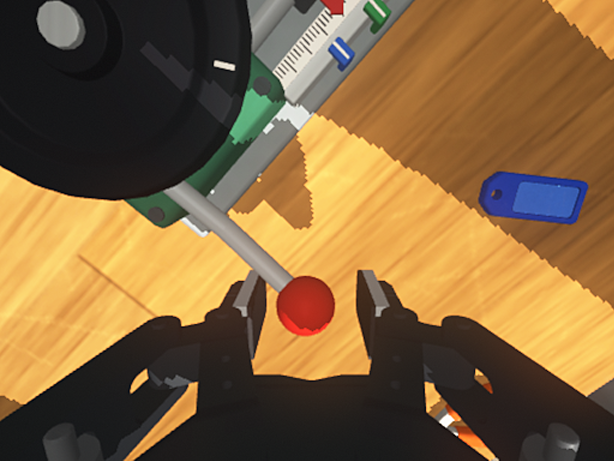

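```bash
python3 -m inch '{"slide":[[0,0,-0.05],[0,0,-0.1],[0,0,-0.125],[-0.04,-0.03,-0.125],[-0.08,-0.06,-0.125],[-0.11,-0.09,-0.125],[-0.137,-0.121,-0.125],[-0.137,-0.121,-0.125],[-0.137,-0.121,-0.125],[-0.137,-0.121,-0.1],[-0.137,-0.121,-0.07],[-0.137,-0.121,-0.058],[-0.137,-0.121,-0.058]],"turn":[0,0,0,0,0,0,0,0,0,0,0,0,0]}'
python3 - <<'E'
from h import *
import pickle
p=ctrl.capture("wrist");save(p,"w5.png",s=1.5)
pickle.dump(p,open("w5.pkl","wb"))
for t,z in [("lock_ball",.074),("jig_wheel_axis",.087),("crank_grip",.108),("pointer_tip",.036),("clip_green",.036)]:
  for r in ctrl.spot_point(t,p)[:2]: print(t,r["confidence"],at_z(p,r["location"],z))
E
```

```text
time_s: 8.13
eef_pos: [0.6088, 0.2105, 0.0933]
orientation: [-0.383, 0.924, 0.0, -0.003]
force: [-0.8, 0.2, -0.2]
opening: 0.0429
jig_wheel_axis 0.95 [0.58427393 0.18221184 0.087     ]
jig_wheel_axis 0.68 [0.56263231 0.11403419 0.087     ]
crank_grip 0.98 [0.6190914  0.20408193 0.108     ]
crank_grip 0.3 [0.61746501 0.07968964 0.108     ]
pointer_tip 0.94 [0.53998148 0.10910994 0.036     ]
pointer_tip 0.23 [0.53218073 0.09890544 0.036     ]
```

View pics/w5.png

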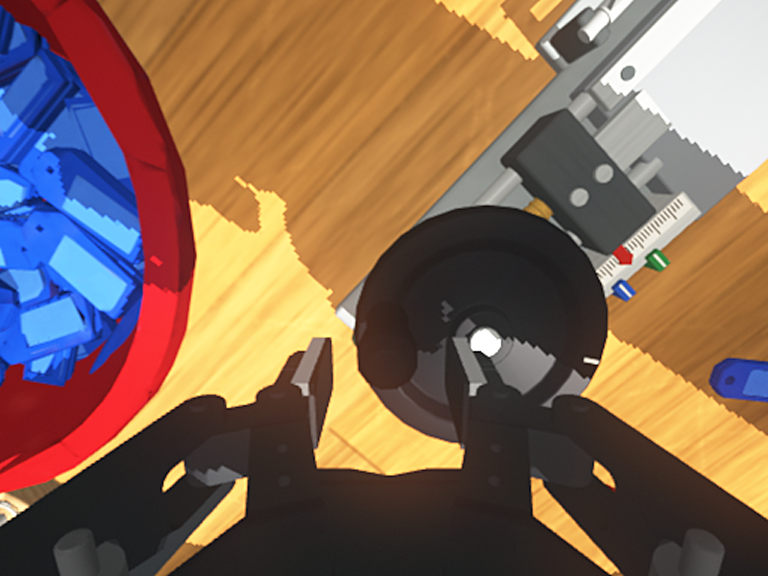

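```bash
python3 - <<'E'
from h import *
import pickle
p=pickle.load(open("w5.pkl","rb"))
s=ctrl.read_state();e=s["eef_pos"];print(e)
print("grasp px*1.5",1.5*proj(p,e+[0,0,.0187]),"at z.129",1.5*proj(p,[e[0],e[1],.129]))
for uv,z in [((388,310),.129),((388,345),.108),((485,343),.091),((388,335),.129)]: print(uv,at_z(p,np.array(uv)/1.5,z))
save(p,"w5b.png",(200,170,420,320),3)
E
```

```text
[0.61216711 0.21068182 0.09750969]
grasp px*1.5 [384.63018431 378.41804468] at z.129 [384.46129729 399.42735629]
(388, 310) [0.63130865 0.19006535 0.129     ]
(388, 345) [0.61718367 0.20405843 0.108     ]
(485, 343) [0.58576853 0.18220162 0.091     ]
(388, 335) [0.62600634 0.19536365 0.129     ]
```

View pics/w5b.png

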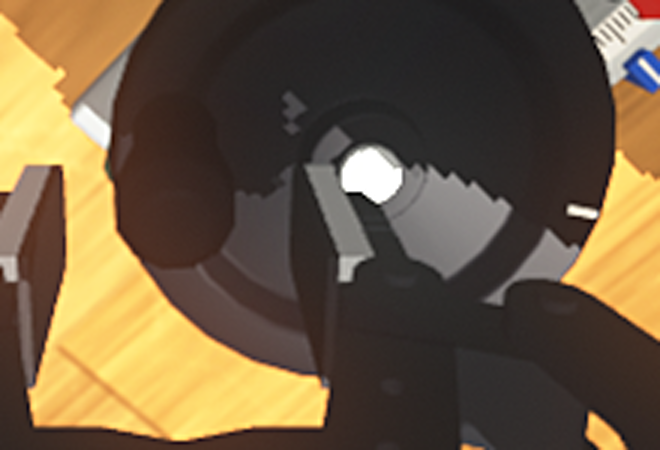

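```bash
python3 -m inch '{"slide":[[0,-0.006,0],[0.001,-0.0115,0],[0.001,-0.0115,0],[0.001,-0.0115,0]],"turn":[0,0,0,0]}' 
python3 -m inch '{"slide":[[0,0,0],[0,0,0],[0,0,0],[0,0,0],[0,0,0]],"turn":[0,0,0,0,0]}' 1
python3 - <<'E'
from h import *
import pickle
p=ctrl.capture("wrist");save(p,"w6.png",s=1.5)
pickle.dump(p,open("w6.pkl","wb"))
s=ctrl.read_state();print(s["eef_pos"],s["force"])
for t,z in [("jig_wheel_axis",.087),("pointer_tip",.036),("clip_green",.036)]:
  for r in ctrl.spot_point(t,p)[:2]: print(t,r["confidence"],r["location"],at_z(p,r["location"],z))
E
```

```text
time_s: 8.77
eef_pos: [0.6179, 0.2025, 0.0963]
orientation: [-0.382, 0.924, -0.0, 0.0]
force: [-0.2, 0.1, -0.6]
opening: 0.0426
time_s: 9.18
eef_pos: [0.6171, 0.2032, 0.0962]
orientation: [-0.383, 0.924, 0.0, -0.0]
force: [-1.7, -2.4, 3.7]
opening: 0.0164
[0.61716396 0.20320252 0.09622016] [-1.79190333 -1.08866696  4.52058991]
jig_wheel_axis 0.9 [322.1, 241.6] [0.5848838  0.18204158 0.087     ]
pointer_tip 0.97 [418.1, 190.1] [0.53794211 0.10842142 0.036     ]
clip_green 0.63 [433.2, 185.8] [0.53247735 0.09806864 0.036     ]
```

View pics/w6.png

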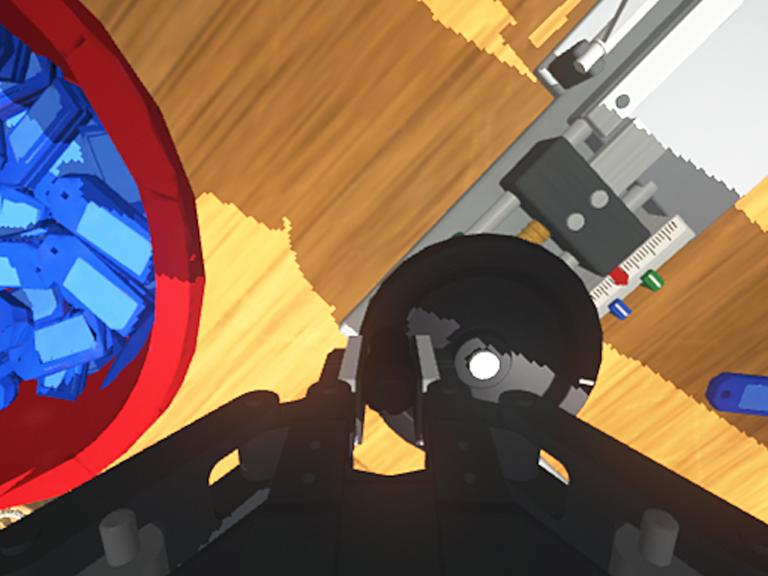

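```bash
python3 - <<'E'
from h import *
import pickle
p=pickle.load(open("w6.pkl","rb"))
save(p,"w6b.png",(380,130,480,220),7)
E
```

```text
(no output)
```

View pics/w6b.png

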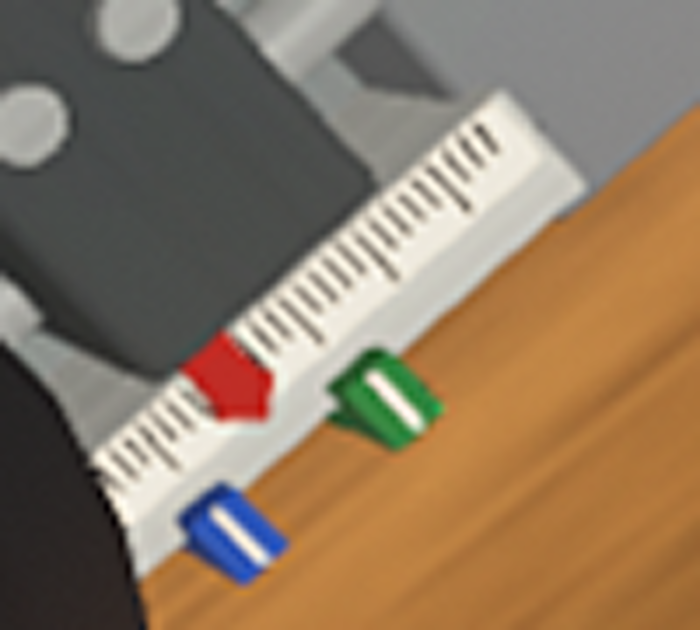

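```bash
cat >> h.py <<'E'
O=np.array([.590,.0256]);YW=.036
def jig(X):
    d=np.array(X)[:2]-O;c,s=np.cos(YW),np.sin(YW)
    return np.array([c*d[0]+s*d[1],-s*d[0]+c*d[1]])
E
python3 - <<'E'
from h import *
import pickle
p=pickle.load(open("w6.pkl","rb"))
f=lambda u,v:(380+u/7-.4,130+v/7-.4)
for n,u,v,z in [("ptr",262,408,.036),("ptr",262,408,.038),("g",397,398,.036),("g",397,398,.040),("g",397,398,.044),("b",240,535,.040)]+[("tick",a,b,.034) for a,b in [(465,205),(392,275),(318,338),(172,465)]]:
    print(n,z,np.round(1e3*jig(at_z(p,f(u,v),z)),2))
print(np.round(1e3*jig(ctrl.read_state()["eef_pos"]),2))
E
```

```text
ptr 0.036 [-47.01  84.09]
ptr 0.038 [-45.76  84.53]
g 0.036 [-57.08  73.17]
g 0.04 [-54.38  74.26]
g 0.044 [-51.67  75.34]
b 0.04 [-54.34  95.76]
tick 0.034 [-46.24  54.26]
tick 0.034 [-46.68  64.43]
tick 0.034 [-46.41  74.38]
tick 0.034 [-46.11  94.77]
[ 33.53 176.47]
```

```bash
python3 - <<'E'
import numpy as np
x=np.array([-.708,-.706]);y=np.array([-.706,.708])
a0=34
for k in range(13):
    a=np.radians(a0-30*k);d=.0388*np.array([np.cos(a)-np.cos(np.radians(a0)),np.sin(a)-np.sin(np.radians(a0))])
    print(k,30*k,np.round([d@x/.8,d@y/.8],4))
E
```

```text
0 0 [0. 0.]
1 30 [ 0.011  -0.0226]
2 60 [ 0.0318 -0.0366]
3 90 [ 0.0568 -0.0384]
4 120 [ 0.0794 -0.0275]
5 150 [ 0.0934 -0.0067]
6 180 [0.0952 0.0184]
7 210 [0.0843 0.0409]
8 240 [0.0635 0.055 ]
9 270 [0.0384 0.0568]
10 300 [0.0159 0.0458]
11 330 [0.0018 0.025 ]
12 360 [ 0. -0.]
```

```bash
python3 -m inch '{"slide":[[0.011,-0.0226,0],[0.0318,-0.0366,0],[0.0568,-0.0384,0],[0.0568,-0.0384,0]],"turn":[0,0,0,0]}'
python3 - <<'E'
from h import *
s=ctrl.read_state();print(s["eef_pos"],s["force"],s["opening"])
p=ctrl.capture("wrist");save(p,"w7.png",s=1.5)
E
```

```text
time_s: 9.72
eef_pos: [0.6047, 0.1488, 0.0963]
orientation: [-0.382, 0.924, 0.001, -0.001]
force: [-2.1, 1.8, -2.0]
opening: 0.0165
[0.60467259 0.14876449 0.09627357] [-2.13255577  1.82102982 -1.99692289] 0.016475136614855255
```

View pics/w7.png

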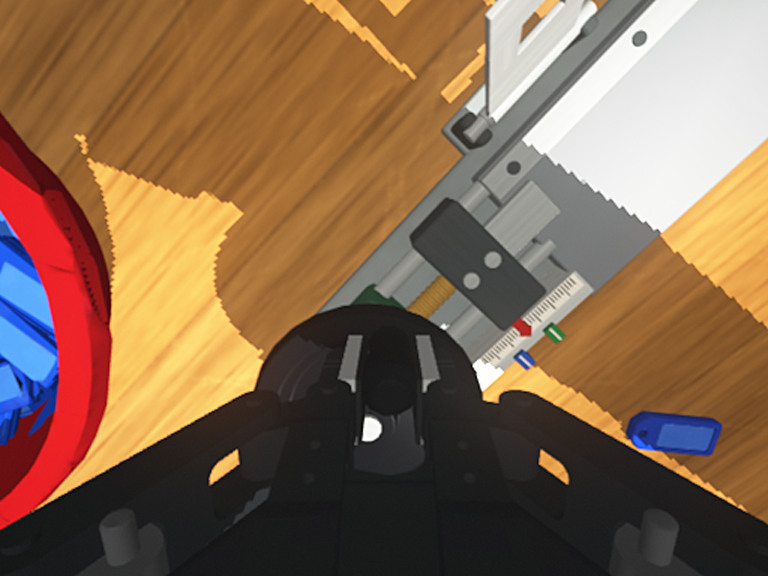

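```bash
python3 -m inch '{"slide":[[0.0226,0.0109,0],[0.0366,0.0317,0],[0.0384,0.0568,0],[0.0275,0.0793,0],[0.0067,0.0934,0],[-0.0184,0.0952,0],[-0.0409,0.0842,0],[-0.055,0.0634,0],[-0.0568,0.0384,0],[-0.0458,0.0158,0],[-0.025,0.0018,0],[0,0,0],[0.0226,0.0109,0],[0.0366,0.0317,0],[0.0384,0.0568,0],[0.0275,0.0793,0],[0.0275,0.0793,0],[0.0275,0.0793,0]],"turn":[0,0,0,0,0,0,0,0,0,0,0,0,0,0,0,0,0,0]}'
python3 - <<'E'
from h import *
import pickle
s=ctrl.read_state();print(s["eef_pos"],s["force"],s["opening"])
p=ctrl.capture("wrist");save(p,"w8.png",s=1.5);pickle.dump(p,open("w8.pkl","wb"))
E
```

```text
time_s: 11.27
eef_pos: [0.5454, 0.1808, 0.0962]
orientation: [-0.384, 0.923, 0.001, -0.001]
force: [-7.2, -0.2, 6.9]
opening: 0.0161
[0.54544412 0.18079968 0.09616653] [-7.22129157 -0.24867383  6.94417421] 0.016084205851651004
```

View pics/w8.png

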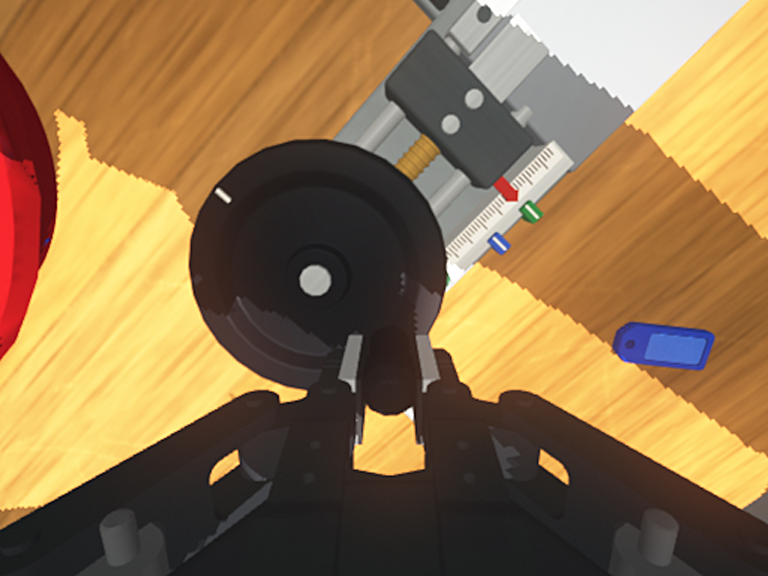

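```bash
python3 - <<'E'
from h import *
import pickle
p=pickle.load(open("w8.pkl","rb"))
save(p,"w8b.png",(290,80,390,180),7)
E
```

```text
(no output)
```

View pics/w8b.png

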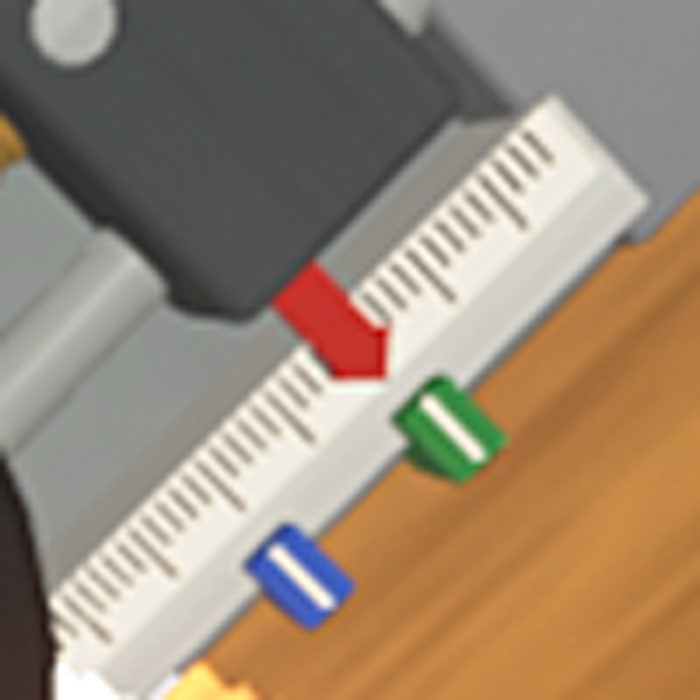

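```bash
python3 - <<'E'
from h import *
import pickle
p=pickle.load(open("w8.pkl","rb"))
f=lambda u,v:(290+u/7-.4,80+v/7-.4)
for n,u,v,z in [("ptr",383,376,.036),("ptr",383,376,.038),("g",425,398,.036),("g",483,458,.036),("g",425,398,.040),("g",483,458,.04),("g",454,428,.044),("b",302,578,.04)]+[("tick",a,b,.034) for a,b in [(525,225),(452,298),(313,438),(243,507)]]:
    print(n,z,np.round(1e3*jig(at_z(p,f(u,v),z)),2))
c=np.linalg.inv(p["camera_from_world"])[:3,3];print(c,jig(c))
E
```

```text
ptr 0.036 [-46.86  74.84]
ptr 0.038 [-46.32  75.18]
g 0.036 [-51.79  73.34]
g 0.036 [-61.01  73.32]
g 0.04 [-50.62  74.04]
g 0.04 [-59.65  74.01]
g 0.044 [-53.85  74.72]
b 0.04 [-55.16  95.49]
tick 0.034 [-46.71  54.08]
tick 0.034 [-46.71  64.16]
tick 0.034 [-46.77  84.01]
tick 0.034 [-46.69  94.19]
[0.5938957  0.13436423 0.23875495] [0.00780784 0.10855355]
```

```bash
python3 -m inch '{"slide":[[-0.0208,0.0141,0],[-0.0459,0.0159,0],[-0.0579,0.0119,0],[-0.0579,0.0119,0],[-0.0579,0.0119,0]],"turn":[0,0,0,0,0]}'
python3 - <<'E'
from h import *
import pickle
s=ctrl.read_state();print(s["eef_pos"],s["force"],s["opening"])
p=ctrl.capture("wrist");pickle.dump(p,open("w9.pkl","wb"))
save(p,"w9.png",s=1.5)
E
```

```text
time_s: 11.73
eef_pos: [0.5735, 0.2194, 0.0962]
orientation: [-0.383, 0.924, 0.0, 0.001]
force: [0.5, 5.0, 3.3]
opening: 0.0162
[0.57351343 0.21941114 0.09622221] [0.48251346 4.95082633 3.34466577] 0.01619695758661053
```

View pics/w9.png

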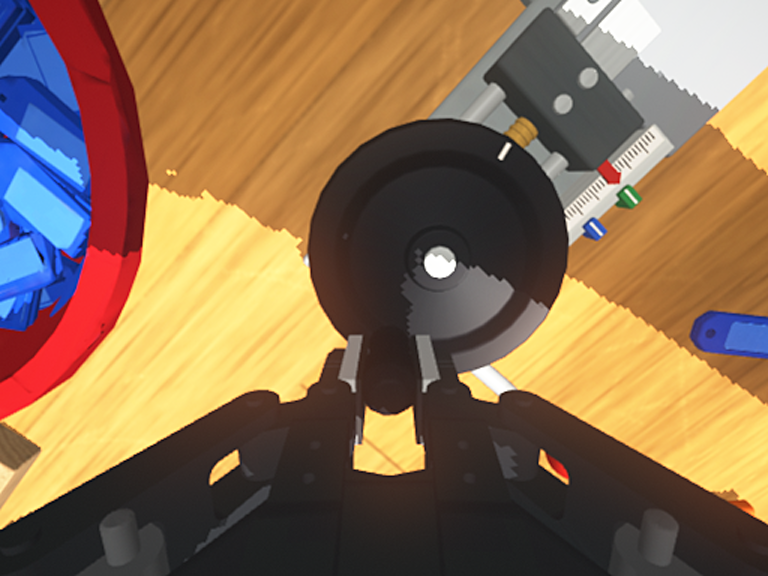

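```bash
python3 -m inch '{"slide":[[0,0,0],[0,0,0],[0,0,0],[0,0,-0.03],[0,0,-0.06],[0,0,-0.086],[0.04,0.002,-0.086],[0.08,0.003,-0.086],[0.12,0.005,-0.086],[0.137,0.005,-0.086],[0.137,0.005,-0.086],[0.137,0.005,-0.086]],"turn":[0,0,0,0,0,0,0,0,0,0,0,0]}' 0
python3 - <<'E'
from h import *
import pickle
s=ctrl.read_state();print(s["eef_pos"],s["force"],s["opening"])
p=ctrl.capture("wrist");pickle.dump(p,open("w10.pkl","wb"))
save(p,"w10.png",s=1.5)
for t,z in [("pointer_tip",.036),("clip_green",.034),("clip_blue",.034),("lock_ball",.074),("stop_face",.034)]:
  for r in ctrl.spot_point(t,p)[:1]: print(t,r["confidence"],r["location"],at_z(p,r["location"],z),jig(at_z(p,r["location"],z)))
E
```

```text
time_s: 12.78
eef_pos: [0.4922, 0.1427, 0.1653]
orientation: [-0.382, 0.924, -0.0, 0.0]
force: [0.9, 0.6, 0.5]
opening: 0.0427
[0.49222395 0.14267586 0.16530967] [0.92074799 0.61885512 0.47838921] 0.042735258120600014
pointer_tip 0.85 [255.1, 118.3] [0.54136417 0.10040483 0.036     ] [-0.04591193  0.07650688]
clip_blue 0.66 [243.7, 139.1] [0.53533075 0.12277847 0.034     ] [-0.05113616  0.09908317]
lock_ball 0.72 [274.0, 28.6] [0.57781008 0.04202383 0.074     ] [-0.01159089  0.01685193]
stop_face 0.6 [257.4, 31.7] [0.59311079 0.04512158 0.034     ] [0.0038114  0.01939697]
```

View pics/w10.png

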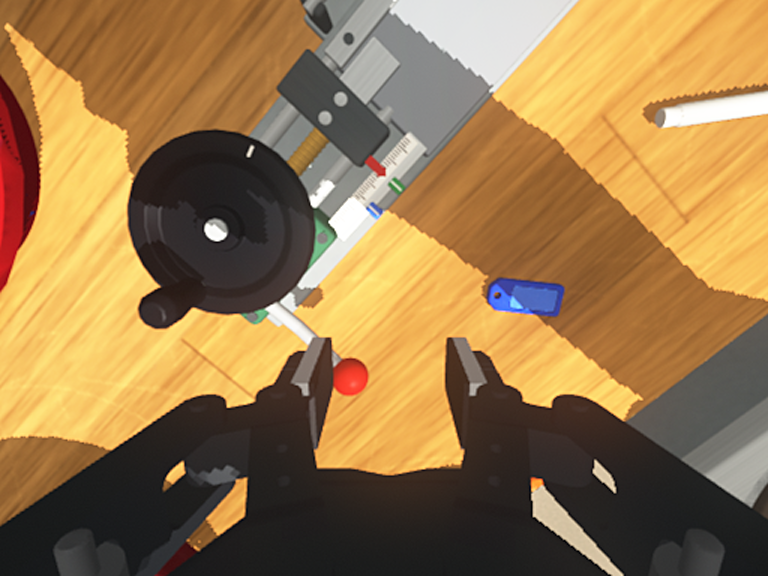

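```bash
python3 - <<'E'
from h import *
import pickle
p=pickle.load(open("w10.pkl","rb"))
save(p,"w10b.png",(215,80,295,150),9)
E
```

```text
(no output)
```

View pics/w10b.png

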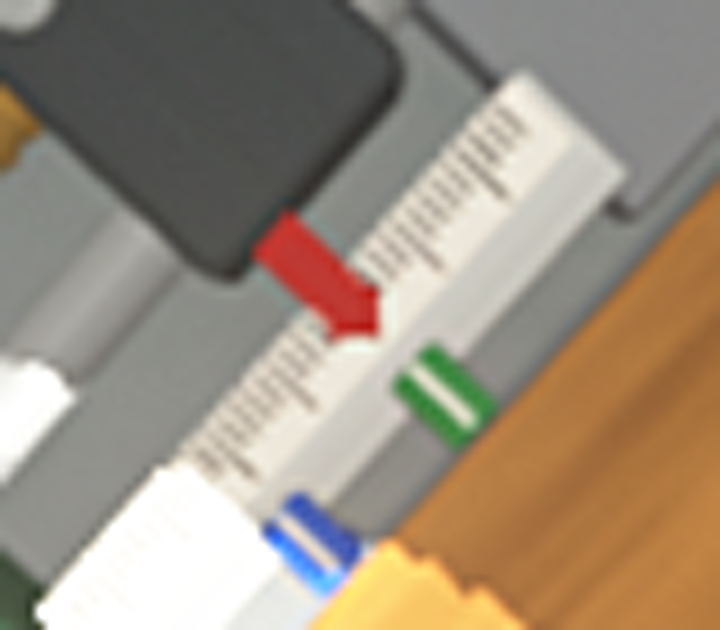

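```bash
python3 - <<'E'
from h import *
import pickle
p=pickle.load(open("w10.pkl","rb"));print(at_z(p,(351/1.5,377/1.5),.074))
E
python3 -m inch '{"slide":[[-0.014,0.037,0],[-0.028,0.074,0.02],[-0.028,0.074,0.06],[-0.028,0.074,0.1],[-0.028,0.074,0.13],[-0.028,0.074,0.144],[-0.028,0.074,0.144]],"turn":[0,0,0,0,0,0,0]}' 
python3 - <<'E'
from h import *
s=ctrl.read_state();print(s["eef_pos"],s["force"],s["opening"])
p=ctrl.capture("wrist");save(p,"w11.png",s=1)
t0=np.radians(92.06)
x=np.array([-.708,-.706]);y=np.array([-.706,.708])
for th in np.arange(1.5,-.16,-.15):
    d=.089*np.array([np.cos(t0+th)-np.cos(t0+1.52),np.sin(t0+th)-np.sin(t0+1.52)]); print(round(th,2),np.round([d@x/.8,d@y/.8],3))
E
```

```text
[0.46886452 0.20181625 0.074     ]
time_s: 13.67
eef_pos: [0.4649, 0.2006, 0.0473]
orientation: [-0.383, 0.924, -0.0, -0.002]
force: [0.6, 0.1, 0.2]
opening: 0.0428
[0.46485911 0.20064025 0.04726057] [0.60798254 0.06426883 0.15309935] 0.042826006933905154
1.5 [-0.002  0.002]
1.35 [-0.015  0.012]
1.2 [-0.029  0.02 ]
1.05 [-0.045  0.026]
0.9 [-0.061  0.03 ]
0.75 [-0.077  0.032]
0.6 [-0.094  0.03 ]
0.45 [-0.11   0.027]
0.3 [-0.126  0.021]
0.15 [-0.14   0.012]
0.0 [-0.153  0.002]
-0.15 [-0.165 -0.01 ]
```

View pics/w11.png

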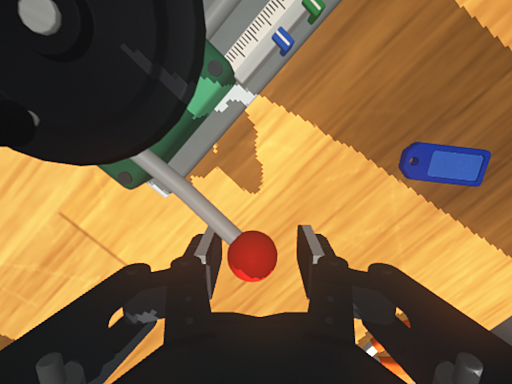

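```bash
python3 -m inch '{"slide":[[-0.015,0.012,0],[-0.029,0.02,0],[-0.045,0.026,0],[-0.061,0.03,0],[-0.077,0.032,0],[-0.094,0.03,0],[-0.11,0.027,0],[-0.126,0.021,0],[-0.14,0.012,0],[-0.153,0.002,0],[-0.163,-0.007,0],[-0.163,-0.007,0],[-0.163,-0.007,0]],"turn":[0,0,0,0,0,0,0,0,0,0,0,0,0]}' 
python3 - <<'E'
from h import *
s=ctrl.read_state();print(s["eef_pos"],s["force"],s["opening"])
p=ctrl.capture("wrist");save(p,"w12.png",s=1)
for r in ctrl.spot_point("lock_ball",p)[:1]: print(r,at_z(p,r["location"],.074))
E
```

```text
time_s: 14.8
eef_pos: [0.5611, 0.2906, 0.0507]
orientation: [-0.383, 0.924, 0.001, -0.001]
force: [-5.8, -0.3, 0.2]
opening: 0.0429
[0.56110225 0.29056343 0.05072522] [-5.77436943 -0.30937981  0.23440481] 0.04291817912048877
{'location': [261.3, 272.0], 'confidence': 0.97} [0.55511816 0.29662096 0.074     ]
```

View pics/w12.png

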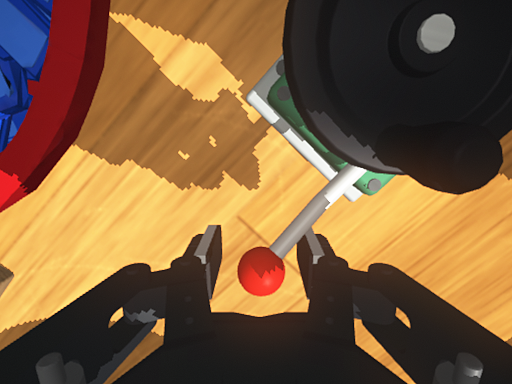

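```bash
python3 -m inch '{"slide":[[0.006,0,0],[0.006,0,-0.05],[0.006,0,-0.1],[0.006,0,-0.15],[0.04,-0.03,-0.16],[0.08,-0.06,-0.16],[0.12,-0.09,-0.16],[0.16,-0.12,-0.16],[0.2,-0.15,-0.16],[0.24,-0.18,-0.16],[0.28,-0.21,-0.16],[0.32,-0.24,-0.16],[0.36,-0.27,-0.16],[0.407,-0.3,-0.16],[0.407,-0.3,-0.16],[0.407,-0.3,-0.16]],"turn":[0,0,0,0,-0.11,-0.22,-0.33,-0.44,-0.55,-0.66,-0.75,-0.785,-0.785,-0.785,-0.785,-0.785]}' 1
python3 - <<'E'
from h import *
import pickle
s=ctrl.read_state();print(s["eef_pos"],s["orientation"],s["opening"],s["joints"])
p=ctrl.capture("wrist");pickle.dump(p,open("w13.pkl","wb"))
save(p,"w13.png",s=1.5)
r=ctrl.silhouettes("green_tag",p)
for q in r[:2]:
    print(q["confidence"],q["location"])
    c=cv2.findContours(q["region"].astype(np.uint8),0,2)[0];c=max(c,key=cv2.contourArea)
    w=np.array([at_z(p,u[0],.036) for u in c])
    b=cv2.minAreaRect((w[:,:2]*1e4).astype(np.float32));print(b,jig(np.array(b[0])/1e4))
E
```

```text
time_s: 16.23
eef_pos: [0.5021, -0.1139, 0.1798]
orientation: [0.718, -0.696, 0.001, -0.001]
force: [0.1, 0.9, -0.3]
opening: -0.0
[ 0.50207477 -0.11385231  0.17975844] [ 0.71781274 -0.69623438  0.00142385 -0.00071997] -2.9564643753097965e-05 [-0.04699508  0.27633384  0.2121827   1.93604742 -0.07099561  0.93315169
 -1.3407855 ]
0.77 [415.1, 115.5]
((5759.634765625, -2712.39404296875), (253.783935546875, 549.32080078125), 38.0179557800293) [-0.02471134 -0.29614187]
0.62 [255.2, 120.3]
((5676.57275390625, -1078.309814453125), (259.55401611328125, 574.1096801757812), 8.11663818359375) [-0.02713073 -0.13254036]
```

View pics/w13.png

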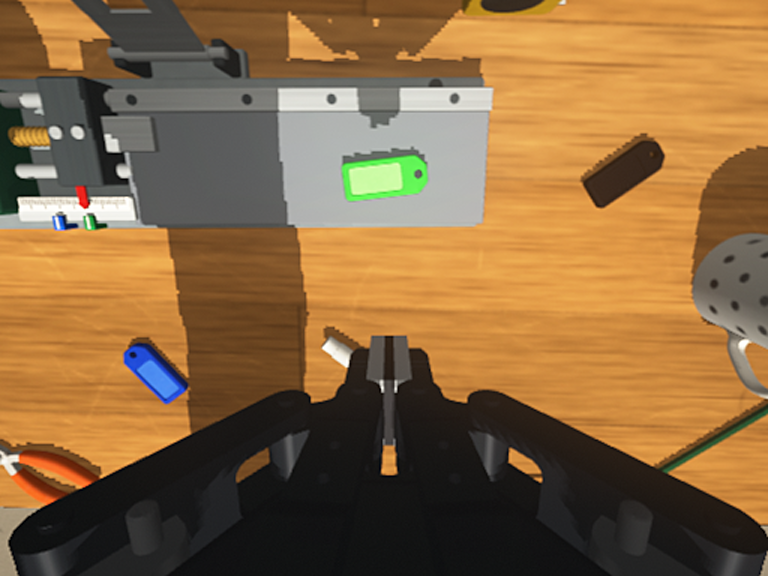

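```bash
python3 -m inch '{"slide":[[-0.005,-0.02,0.04],[-0.005,-0.041,0.08],[-0.005,-0.041,0.12],[-0.005,-0.041,0.16],[-0.005,-0.041,0.178],[-0.005,-0.041,0.183],[-0.005,-0.041,0.183],[-0.005,-0.041,0.183]],"turn":[0,0,0,0,0,0,0,0]}'
python3 - <<'E'
from h import *
import pickle
s=ctrl.read_state();print(s["eef_pos"],jig(s["eef_pos"]),s["orientation"],s["force"])
p=ctrl.capture("wrist");pickle.dump(p,open("w14.pkl","wb"))
save(p,"w14.png",s=1.5)
E
```

```text
time_s: 17.0
eef_pos: [0.5355, -0.103, 0.0316]
orientation: [0.721, -0.693, -0.0, -0.001]
force: [-0.7, 0.5, 0.5]
opening: -0.0002
[ 0.53550773 -0.10304348  0.03163153] [-0.05908713 -0.12659883] [ 7.21020095e-01 -6.92913962e-01 -9.71148945e-05 -5.04495565e-04] [-0.70914833  0.49617874  0.51781382]
```

View pics/w14.png

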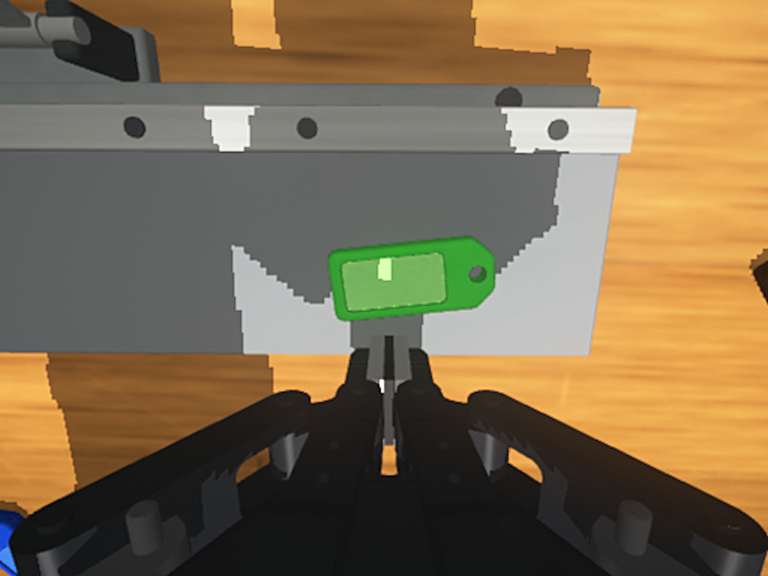

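```bash
python3 -m inch '{"slide":[[0.007,0,-0.001],[0.007,-0.008,-0.001],[0.007,-0.014,-0.001],[0.007,-0.02,-0.001],[0.007,-0.026,-0.001],[0.007,-0.032,-0.001],[0.007,-0.038,-0.001],[0.007,-0.043,-0.001],[0.007,-0.047,-0.001],[0.007,-0.047,-0.001],[0.007,-0.047,-0.001]],"turn":[0,0,0,0,0,0,0,0,0,0,0]}'
python3 - <<'E'
from h import *
import pickle
s=ctrl.read_state();print(s["eef_pos"],jig(s["eef_pos"]),s["orientation"],s["force"])
p=ctrl.capture("wrist");pickle.dump(p,open("w15.pkl","wb"))
save(p,"w15.png",s=1.5)
E
```

```text
time_s: 17.97
eef_pos: [0.5724, -0.1095, 0.032]
orientation: [0.72, -0.694, -0.0, 0.0]
force: [0.2, 0.5, -0.5]
opening: 0.0003
[ 0.5723644  -0.1094857   0.03197683] [-0.02248621 -0.13436343] [ 7.19987559e-01 -6.93986966e-01 -4.57398632e-05  6.14951143e-05] [ 0.19588305  0.46648034 -0.46754271]
```

View pics/w15.png

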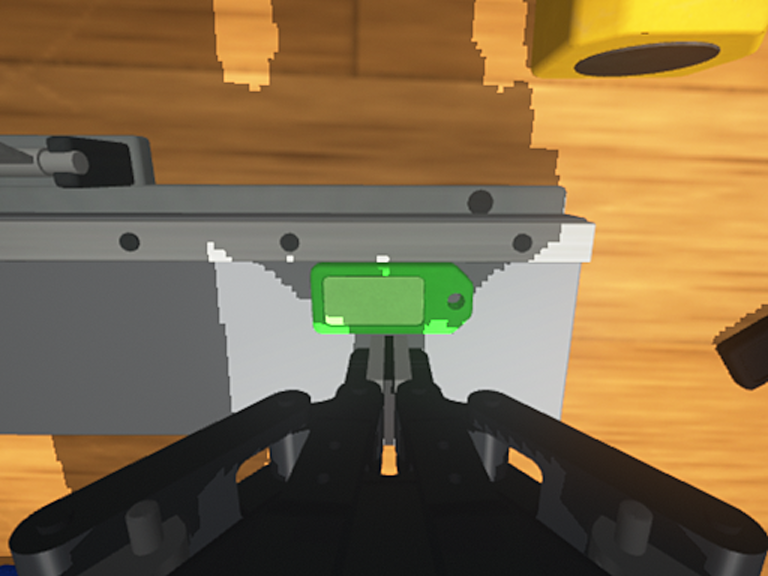

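```bash
python3 -m inch '{"slide":[[0,-0.002,0],[0,-0.003,0],[0,-0.003,0],[0,0.015,0],[0.02,0.015,0],[0.04,0.015,0],[0.0575,0.015,0],[0.0575,0.015,0],[0.0575,0,0],[0.0575,-0.015,0],[0.0575,-0.027,0],[0.0575,-0.027,0],[0.0575,-0.027,0]],"turn":[0,0,0,0,0,0,0,0,0,0,0,0,0]}'
python3 - <<'E'
from h import *
import pickle
s=ctrl.read_state();print(s["eef_pos"],jig(s["eef_pos"]),s["orientation"],s["force"])
p=ctrl.capture("wrist");pickle.dump(p,open("w16.pkl","wb"))
save(p,"w16.png",s=1.5)
E
```

```text
time_s: 19.1
eef_pos: [0.5957, -0.1541, 0.0318]
orientation: [0.72, -0.694, -0.0, 0.0]
force: [-0.4, -0.1, -1.2]
opening: -0.0001
[ 0.59568158 -0.15411347  0.03180203] [-0.00079038 -0.17980152] [ 7.20236985e-01 -6.93728079e-01 -1.88529213e-04  5.30230902e-05] [-0.35432599 -0.05701345 -1.20684476]
```

View pics/w16.png

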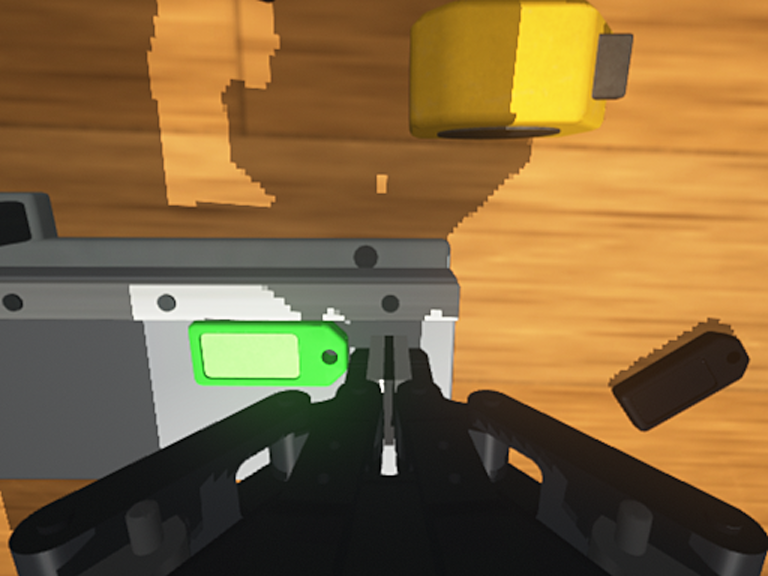

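```bash
python3 -m inch '{"slide":[[-0.01,0,0],[-0.02,0,0],[-0.03,0,0],[-0.04,0,0],[-0.05,0,0],[-0.06,0,0],[-0.07,0,0],[-0.08,0,0],[-0.09,0,0],[-0.1,0,0],[-0.11,0,0],[-0.12,0,0],[-0.13,0,0],[-0.14,0,0],[-0.148,0,0],[-0.153,0,0],[-0.156,0,0],[-0.156,0,0]],"turn":[0,0,0,0,0,0,0,0,0,0,0,0,0,0,0,0,0,0]}'
python3 - <<'E'
from h import *
import pickle
s=ctrl.read_state();print(s["eef_pos"],jig(s["eef_pos"]),s["orientation"],s["force"])
p=ctrl.capture("wrist");pickle.dump(p,open("w17.pkl","wb"))
save(p,"w17.png",s=1.5)
E
```

```text
time_s: 20.65
eef_pos: [0.5911, -0.0292, 0.0321]
orientation: [0.72, -0.694, -0.0, -0.0]
force: [-0.6, 0.7, 2.6]
opening: 0.0001
[ 0.59111496 -0.02919329  0.03212336] [-0.0008579  -0.05479792] [ 7.20196367e-01 -6.93770252e-01 -6.89293706e-05 -1.57910703e-04] [-0.55277889  0.67271633  2.56761852]
```

View pics/w17.png

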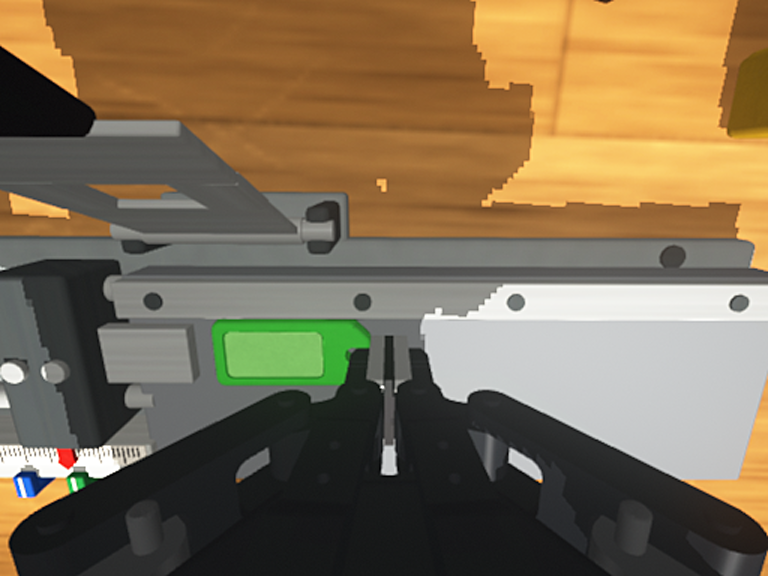

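```bash
python3 -m inch '{"slide":[[-0.004,0,0],[-0.008,0,0],[-0.01,0,0],[-0.01,0,0],[-0.01,0,0]],"turn":[0,0,0,0,0]}'
python3 - <<'E'
from h import *
import pickle
s=ctrl.read_state();print(s["eef_pos"],jig(s["eef_pos"]),s["force"])
p=ctrl.capture("wrist");pickle.dump(p,open("w18.pkl","wb"))
save(p,"w18.png",(40,140,300,340),3)
E
```

```text
time_s: 21.12
eef_pos: [0.5908, -0.0217, 0.0321]
orientation: [0.72, -0.694, -0.0, -0.0]
force: [-0.2, 0.1, 2.8]
opening: -0.0004
[ 0.59079542 -0.02171696  0.03211202] [-0.00090814 -0.04731493] [-0.18031134  0.12518466  2.77856457]
```

View pics/w18.png

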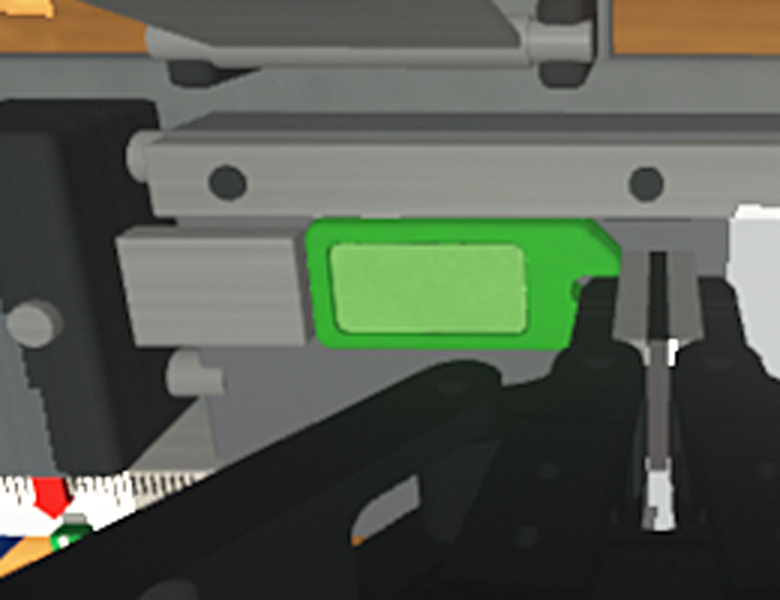

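```bash
python3 -m inch '{"slide":[[-0.001,0,0],[-0.0015,0,0],[-0.002,0,0],[-0.002,0,0]],"turn":[0,0,0,0]}'
python3 - <<'E'
from h import *
import pickle
s=ctrl.read_state();print(s["eef_pos"],jig(s["eef_pos"]),s["force"])
p=ctrl.capture("wrist");pickle.dump(p,open("w19.pkl","wb"))
save(p,"w19.png",(40,140,300,340),3)
E
```

```text
time_s: 21.5
eef_pos: [0.5907, -0.0206, 0.0321]
orientation: [0.72, -0.694, 0.0, 0.0]
force: [0.0, -1.8, 1.1]
opening: -0.0002
[ 0.59069797 -0.02061067  0.03211079] [-0.00096571 -0.04620585] [ 0.03343585 -1.80388164  1.12554017]
```

View pics/w19.png

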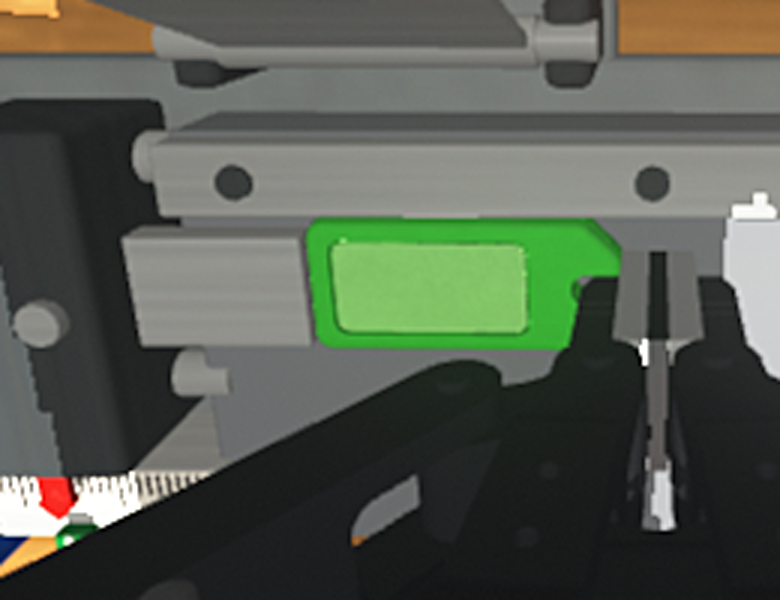

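```bash
python3 -m inch '{"slide":[[0.005,0,0],[0.01,0,0],[0.01,0,-0.05],[0.01,0.02,-0.1],[-0.01,0.05,-0.15],[-0.037,0.087,-0.175],[-0.037,0.087,-0.175],[-0.037,0.087,-0.175],[-0.037,0.087,-0.175]],"turn":[0,0,0,0,0,0,0,0,0]}'
python3 - <<'E'
from h import *
import pickle
s=ctrl.read_state();print(s["eef_pos"],jig(s["eef_pos"]),s["force"])
p=ctrl.capture("wrist");pickle.dump(p,open("w20.pkl","wb"))
save(p,"w20.png",s=1.5)
for t,z in [("plate_tab",.127),("stop_face",.034),("green_tag",.03)]:
  for r in ctrl.spot_point(t,p)[:1]: print(t,r["confidence"],r["location"],jig(at_z(p,r["location"],z)))
t=ctrl.capture("side");pickle.dump(t,open("s20.pkl","wb"));save(t,"s20.png",(200,140,320,250),6)
E
```

```text
time_s: 22.3
eef_pos: [0.5202, 0.0065, 0.1721]
orientation: [0.72, -0.694, 0.0, -0.0]
force: [0.1, 0.2, -0.5]
opening: 0.0005
[0.52018457 0.00652692 0.17206533] [-0.07045667 -0.01654791] [ 0.06268358  0.22850029 -0.4983085 ]
stop_face 0.66 [221.4, 110.2] [0.00315203 0.0225854 ]
green_tag 0.82 [259.6, 113.6] [-4.26390230e-05 -1.55229102e-02]
```

View pics/w20.png

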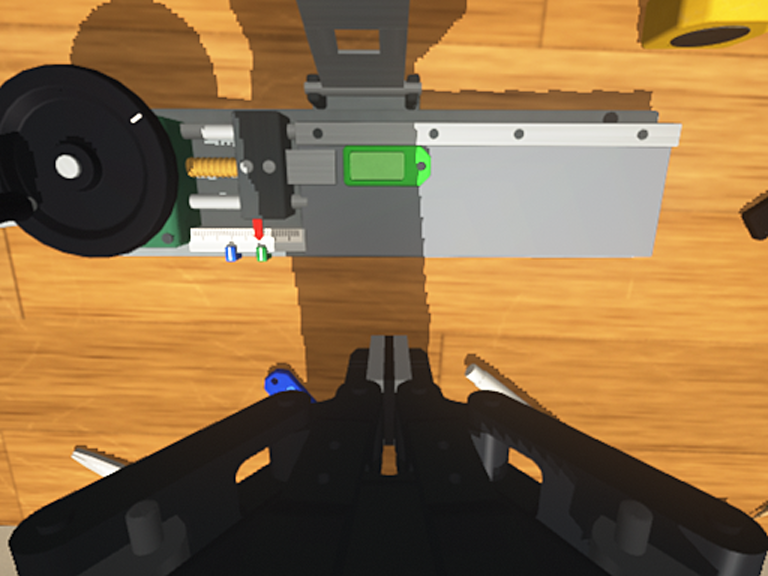

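View pics/s20.png

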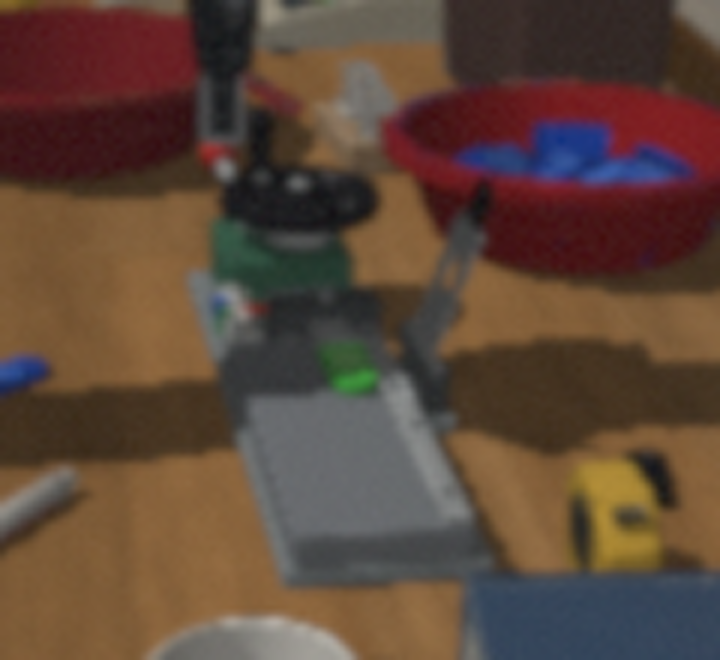

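```bash
python3 -m inch '{"slide":[[0.03,-0.04,0],[0.062,-0.087,0.02],[0.062,-0.087,0.06],[0.062,-0.087,0.1],[0.062,-0.087,0.14],[0.062,-0.087,0.165],[0.062,-0.087,0.172],[0.062,-0.087,0.172],[0.062,-0.087,0.172]],"turn":[0,0,0,0,0,0,0,0,0]}'
python3 - <<'E'
from h import *
s=ctrl.read_state();print(s["eef_pos"],jig(s["eef_pos"]),s["force"])
E
```

```text
time_s: 23.3
eef_pos: [0.5915, -0.0409, 0.034]
orientation: [0.72, -0.694, -0.0, 0.0]
force: [0.2, -0.3, 0.6]
opening: 0.0
[ 0.59149931 -0.04091357  0.03404462] [-0.00089564 -0.06652444] [ 0.24906601 -0.30796936  0.61838925]
```

```bash
python3 -m inch '{"slide":[[-0.005,0,0],[-0.01,0,0],[-0.015,0,0],[-0.019,0,0],[-0.023,0,0],[-0.025,0,0],[-0.0265,0,0],[-0.027,0,0],[-0.027,0,0],[-0.027,0,0]],"turn":[0,0,0,0,0,0,0,0,0,0]}'
python3 - <<'E'
from h import *
s=ctrl.read_state();print(s["eef_pos"],jig(s["eef_pos"]),s["force"])
p=ctrl.capture("wrist");save(p,"w21.png",(40,140,300,340),3)
E
```

```text
time_s: 24.13
eef_pos: [0.5908, -0.0193, 0.0346]
orientation: [0.72, -0.694, 0.0, 0.0]
force: [0.1, -2.2, 1.4]
opening: 0.0003
[ 0.5907538  -0.01933994  0.03460551] [-0.00086418 -0.04493795] [ 0.10529675 -2.19582004  1.43460443]
```

View pics/w21.png

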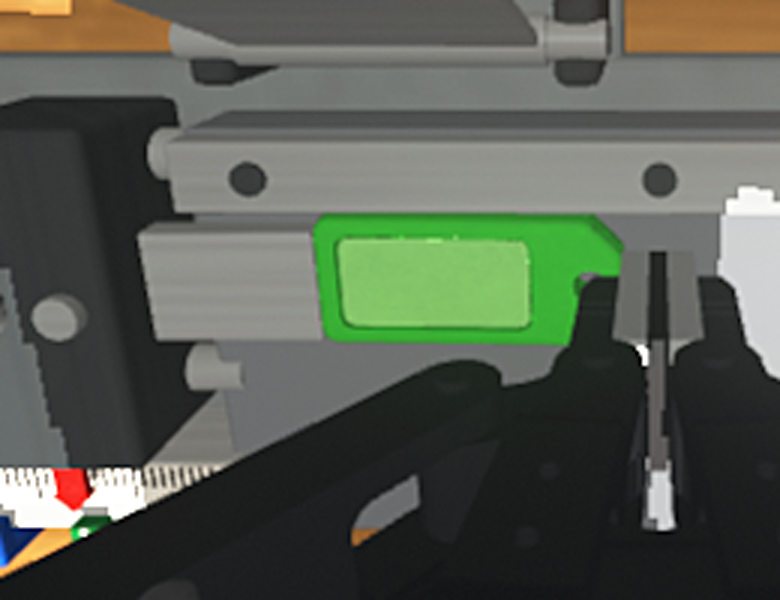

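```bash
python3 -m inch '{"slide":[[0.0005,0,0],[0.0005,0,-0.01],[0.0005,0,-0.03],[0.0005,0,-0.06],[0.0,0,-0.11],[-0.03,0.05,-0.15],[-0.05,0.087,-0.17],[-0.05,0.087,-0.17],[-0.05,0.087,-0.17],[-0.05,0.087,-0.17]],"turn":[0,0,0,0,0,0,0,0,0,0]}'
python3 - <<'E'
from h import *
import pickle
s=ctrl.read_state();print(s["eef_pos"],jig(s["eef_pos"]),s["force"])
p=ctrl.capture("wrist");pickle.dump(p,open("w22.pkl","wb"))
save(p,"w22.png",(130,50,340,200),3.7)
for t,z in [("stop_face",.034),("green_tag",.03),("pointer_tip",.036),("clip_green",.036)]:
  for r in ctrl.spot_point(t,p)[:1]: print(t,r["confidence"],r["location"],jig(at_z(p,r["location"],z)))
E
```

```text
time_s: 25.02
eef_pos: [0.5199, 0.0192, 0.1713]
orientation: [0.72, -0.694, 0.0, -0.001]
force: [0.6, 0.1, 0.2]
opening: -0.0001
[0.51991201 0.01923953 0.1713071 ] [-0.0702715  -0.00383373] [0.63513415 0.14182096 0.18889403]
stop_face 0.78 [235.7, 109.7] [0.00393237 0.02110568]
green_tag 0.59 [266.3, 110.9] [ 0.00290634 -0.00943413]
pointer_tip 0.72 [182.1, 161.2] [-0.04738544  0.07768358]
clip_green 0.6 [188.0, 170.3] [-0.05697344  0.07221772]
```

View pics/w22.png

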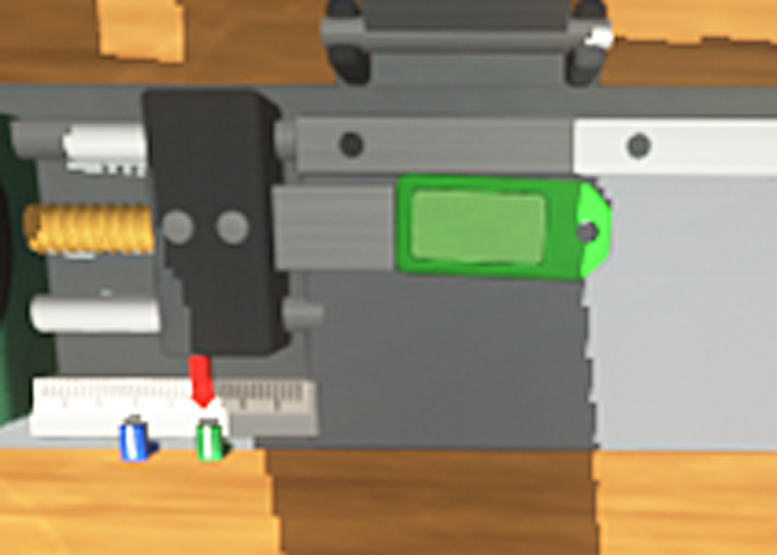

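```bash
python3 -m inch '{"slide":[[0.01,-0.01,0.04],[0.018,-0.03,0.08],[0.018,-0.035,0.12],[0.018,-0.035,0.155],[0.018,-0.035,0.17],[0.018,-0.035,0.1715],[0.018,-0.035,0.1715],[0.018,-0.041,0.1715],[0.018,-0.047,0.1715],[0.018,-0.053,0.1715],[0.018,-0.058,0.1715],[0.018,-0.0615,0.1715],[0.018,-0.0625,0.1715],[0.018,-0.0625,0.1715]],"turn":[0,0,0,0,0,0,0,0,0,0,0,0,0,0]}'
python3 - <<'E'
from h import *
s=ctrl.read_state();print(s["eef_pos"],jig(s["eef_pos"]),s["force"])
p=ctrl.capture("wrist");save(p,"w23.png",s=1.5)
E
```

```text
time_s: 26.43
eef_pos: [0.5702, 0.0061, 0.0333]
orientation: [0.72, -0.694, 0.0, 0.0]
force: [0.3, -0.1, -0.3]
opening: 0.0001
[0.57021728 0.0061081  0.03332249] [-0.02047146 -0.01876725] [ 0.31597762 -0.14599974 -0.34315261]
```

View pics/w23.png

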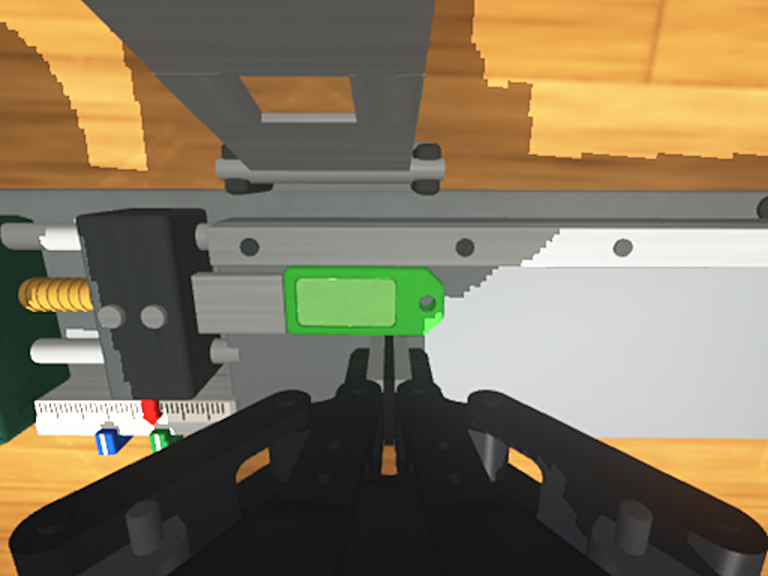

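```bash
python3 -m inch '{"slide":[[0,-0.0008,0],[0,-0.0016,0],[0,-0.0016,0]],"turn":[0,0,0]}'
python3 -m inch '{"slide":[[0,0.006,0],[0,0.02,0],[0,0.03,-0.04],[0,0.04,-0.09],[0,0.06,-0.14],[-0.01,0.062,-0.172],[-0.02,0.062,-0.172],[-0.02,0.062,-0.172],[-0.02,0.062,-0.172]],"turn":[0,0,0,0,0,0,0,0,0]}'
python3 - <<'E'
from h import *
import pickle
s=ctrl.read_state();print(s["eef_pos"],jig(s["eef_pos"]),s["force"])
p=ctrl.capture("wrist");pickle.dump(p,open("w24.pkl","wb"))
save(p,"w24.png",(130,50,340,200),3.7)
save(p,"w24f.png",s=1.5)
for t,z in [("stop_face",.034),("green_tag",.03)]:
  for r in ctrl.spot_point(t,p)[:1]: print(t,r["confidence"],r["location"],jig(at_z(p,r["location"],z)))
E
```

```text
time_s: 26.73
eef_pos: [0.5706, 0.0061, 0.0332]
orientation: [0.72, -0.694, -0.001, 0.001]
force: [-3.0, 0.6, 2.7]
opening: -0.0
time_s: 27.48
eef_pos: [0.521, 0.0208, 0.1706]
orientation: [0.72, -0.694, 0.0, -0.0]
force: [-0.0, 0.0, -0.1]
opening: 0.0003
[0.52100636 0.02080639 0.17056164] [-0.06912147 -0.00230727] [-0.01149019  0.04887809 -0.10525447]
stop_face 0.75 [236.6, 111.4] [0.00323929 0.02162577]
```

View pics/w24.png

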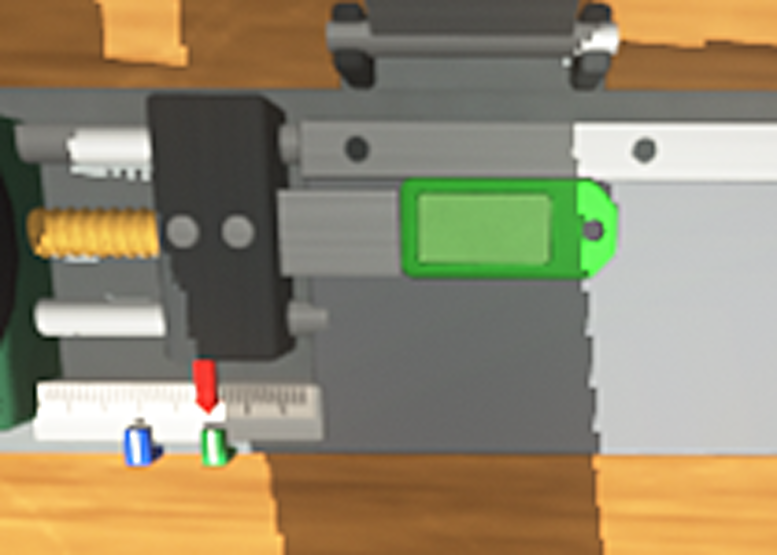

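View pics/w24f.png

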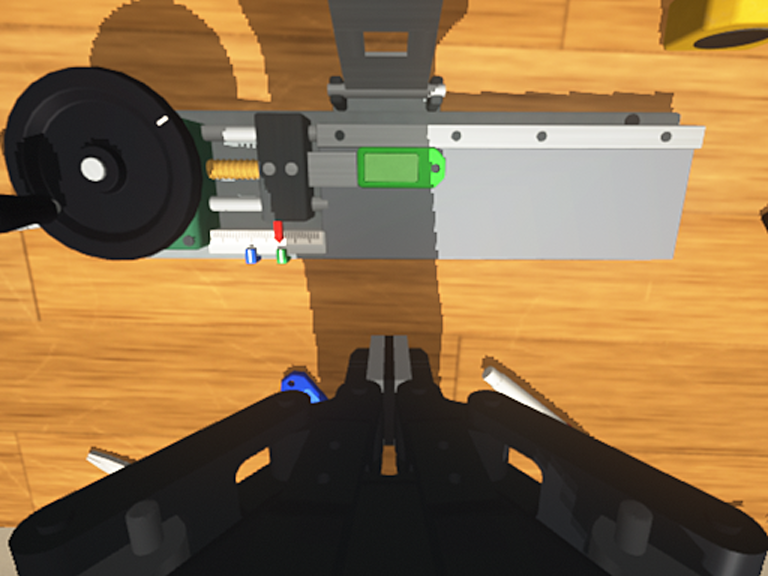

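```bash
python3 - <<'E'
from h import *
import pickle
p=pickle.load(open("w24.pkl","rb"))
for n,u,v,z in [("p",207,413,.036),("c",214,447,.036),("c",214,447,.038),("c",215,438,.038),("tick",282,405,.034),("tick",247,408,.034),("fence",302,177,.036),("fence",575,181,.036),("tagTL",404,179,.038),("tagBL",404,277,.038),("tagTR",580,179,.038),("tagBR",580,279,.038),("stop",400,275,.038)]:
    print(n,np.round(1e3*jig(at_z(p,(130+u/3.7-.3,50+v/3.7-.3),z)),2))
p=pickle.load(open("w10.pkl","rb"))
f=lambda u,v:(215+u/9-.4,80+v/9-.4)
for n,u,v,z in [("p",380,336,.036),("c",415,370,.038),("c",470,427,.038)]:print(n,np.round(1e3*jig(at_z(p,f(u,v),z)),2))
p=pickle.load(open("w20.pkl","rb"))
for r in ctrl.spot_point("plate_tab",ctrl.capture("top"))[:2]: print(r)
E
```

```text
p [-46.43  75.24]
c [-56.09  73.95]
c [-55.7   73.41]
c [-53.14  72.96]
tick [-44.46  54.54]
tick [-45.32  64.43]
fence [16.11 45.79]
fence [ 15.21 -26.02]
tagTL [15.53 18.84]
tagBL [-9.33 19.3 ]
tagTR [ 15.59 -27.13]
tagBR [ -9.79 -27.86]
stop [-8.82 20.36]
p [-46.27  74.42]
c [-51.43  74.44]
c [-59.87  74.77]
{'location': [220.1, 149.8], 'confidence': 0.51}
```

```bash
python3 -m inch '{"slide":[[-0.04,0.02,0.03],[-0.08,0.04,0.06],[-0.0985,0.0565,0.088],[-0.0985,0.0565,0.088],[-0.0985,0.0565,0.088],[-0.0985,0.0565,0.088]],"turn":[0,0,0,0,0,0]}'
python3 - <<'E'
from h import *
import pickle
for n,h,m in [("w10",(216,230),(250,151)),("w24",(92,169),(162,120))]:
    p=pickle.load(open(n+".pkl","rb"));a=at_z(p,np.array(h)/1.5,.091);b=at_z(p,np.array(m)/1.5,.086);d=b-a
    print(n,a,np.degrees(np.arctan2(d[1],d[0])),np.hypot(*d[:2]))
p=ctrl.capture("wrist");pickle.dump(p,open("w25.pkl","wb"))
s=ctrl.read_state();print(s["eef_pos"])
q=proj(p,[.540,.098,.036]);print(q);u,v=q.astype(int)
save(p,"w25.png",(u-40,max(0,v-35),u+40,v+35),9)
E
```

```text
time_s: 28.23
eef_pos: [0.4737, 0.0967, 0.1004]
orientation: [0.72, -0.694, 0.0, 0.0]
force: [-0.5, -0.3, -0.3]
opening: 0.0002
w10 [0.58528929 0.18190086 0.091     ] -71.74920845974685 0.04525646870958294
w24 [0.58558866 0.18134105 0.091     ] -54.82177528121776 0.04525224026661428
[0.47423781 0.09646518 0.10084543]
[262.50402146 118.3137516 ]
```

View pics/w25.png

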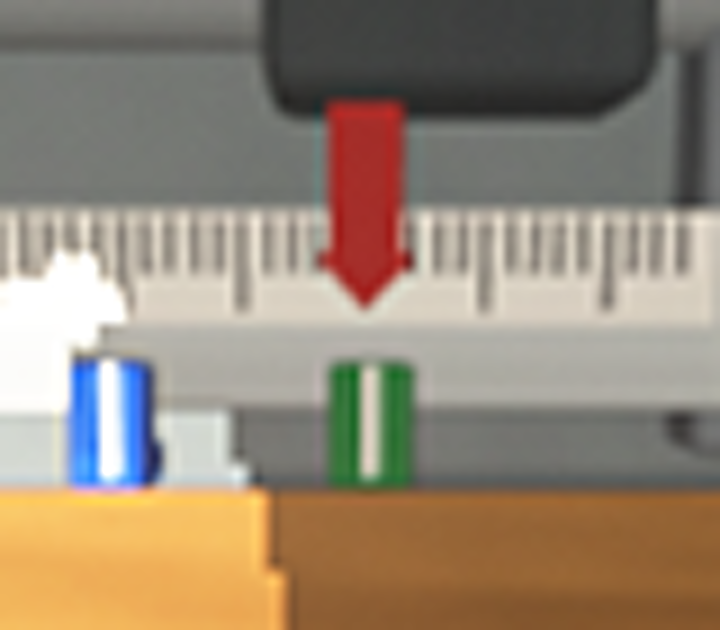

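```bash
python3 - <<'E'
from h import *
a=ctrl.capture("top");b=ctrl.capture("side")
A=[];B=[]
for p in (a,b):
    for r in ctrl.spot_point("plate_tab",p)[:1]:
        print(r);o,d=ray(p,r["location"]);d/=np.linalg.norm(d);P=np.eye(3)-np.outer(d,d);A.append(P);B.append(P@o)
X=np.linalg.solve(sum(A),sum(B)) if len(A)==2 else None;print(X, jig(X))
save(a,"t26.png",(190,120,270,200),8);save(b,"s26.png",(220,130,320,220),7)
for th in (1.75,1.8,1.85,1.9):
    Xj=(.048-.089*np.cos(th)+.003*np.sin(th)*1,.04+.089*np.sin(th));w=[O[0]+Xj[0],O[1]+.036*Xj[0],Xj[1]]
    print(th,Xj,proj(a,w),proj(b,w))
E
```

```text
{'location': [220.1, 150.0], 'confidence': 0.91}
{'location': [242.2, 174.1], 'confidence': 0.71}
[0.60516822 0.02916521 0.13898496] [0.01528671 0.00301696]
1.75 (np.float64(0.06681585679342661), np.float64(0.1275747492717804)) [220.03982051 156.53261994] [276.19472067 172.70967116]
1.8 (np.float64(0.07114252932031935), np.float64(0.12667243914815937)) [220.05583094 154.93478027] [277.44230912 172.92085437]
1.85 (np.float64(0.07541135757630756), np.float64(0.12555349306480168)) [220.07505815 153.38226616] [278.66802337 173.19358885]
1.9 (np.float64(0.07961167171391403), np.float64(0.12422070780417988)) [220.097431   151.87954025] [279.86865642 173.52698229]
```

View pics/s26.png

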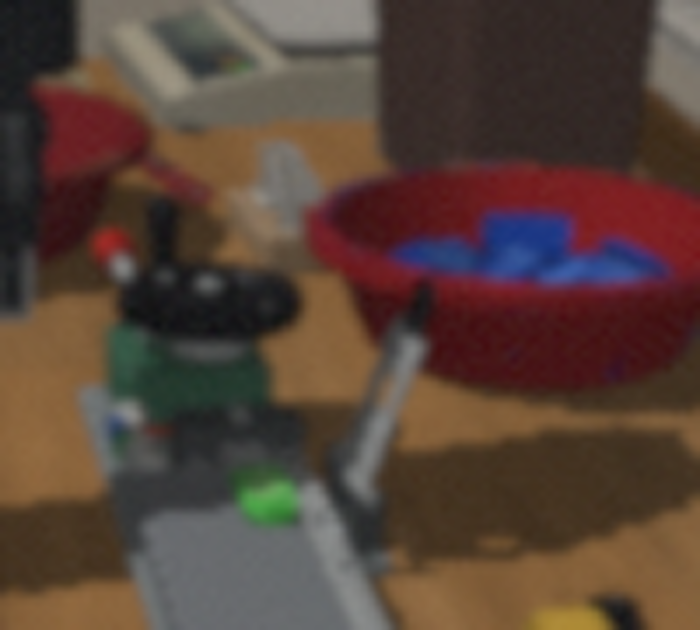

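View pics/t26.png

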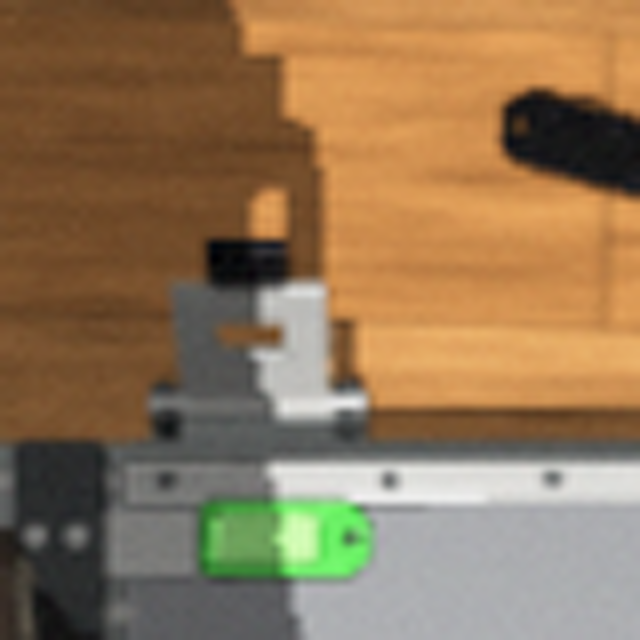

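```bash
python3 -m inch '{"slide":[[0,0,-0.05],[0.01,-0.01,-0.106],[0.03,-0.05,-0.106],[0.05,-0.1,-0.106],[0.07,-0.15,-0.106],[0.096,-0.2,-0.106],[0.096,-0.24,-0.106],[0.096,-0.278,-0.106],[0.096,-0.278,-0.106],[0.096,-0.278,-0.106],[0.096,-0.278,-0.106]],"turn":[0,0,0,0,0,0,0,0,0,0,0]}'
python3 - <<'E'
from h import *
s=ctrl.read_state();print(s["eef_pos"],jig(s["eef_pos"]),s["orientation"],s["force"])
p=ctrl.capture("wrist");save(p,"w27.png",s=1.5)
E
```

```text
time_s: 29.4
eef_pos: [0.6977, 0.0282, 0.1849]
orientation: [0.72, -0.694, -0.0, 0.0]
force: [-0.2, 0.0, -0.4]
opening: -0.0003
[0.69770363 0.02822684 0.18492725] [ 0.10772839 -0.00125135] [ 7.19725227e-01 -6.94258827e-01 -2.62901050e-04  4.57370139e-04] [-0.23699309  0.04478965 -0.43793669]
```

View pics/w27.png

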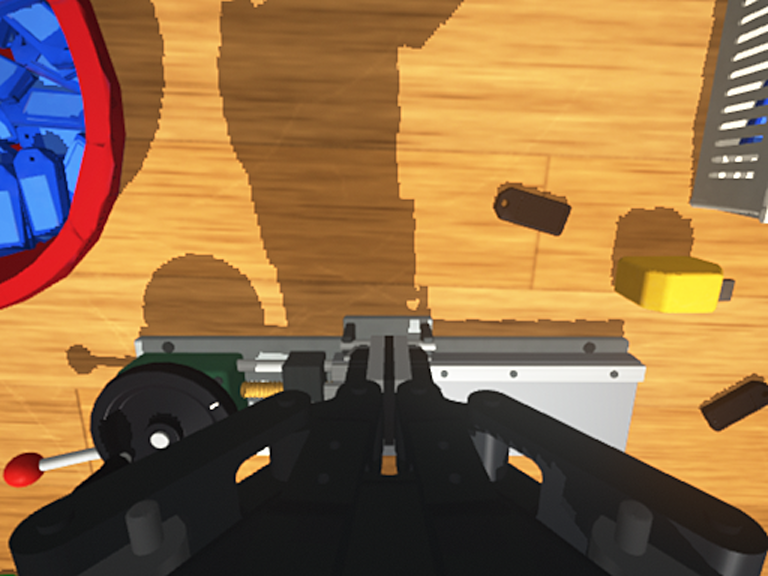

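```bash
python3 -m inch '{"slide":[[0,0,0.03],[0,0,0.06],[0,0,0.08],[0,0,0.0875],[0,0,0.0875],[0,0,0.0875]],"turn":[0,0,0,0,0,0]}'
python3 - <<'E'
from h import *
s=ctrl.read_state();e=s["eef_pos"];print(e,jig(e),s["force"])
j=jig(e)
for th in [1.7,1.57,1.4,1.25,1.1,.95,.8,.65,.5,.38,.27,.17,.08,0]:
    x=.048-.087*np.cos(th)+.003*np.sin(th)+.011;z=.04+.087*np.sin(th)+.003*np.cos(th)
    if th>1.45:z=.116
    print(th,round(x,4),round(z,4),"ty",round(-(x-j[0])/.8,4),"tz",round((e[2]-z)/.8,4))
p=ctrl.capture("side");save(p,"s28.png",(220,130,320,220),7)
E
```

```text
time_s: 29.95
eef_pos: [0.6983, 0.0288, 0.1164]
orientation: [0.72, -0.694, 0.0, -0.0]
force: [-0.5, 0.1, 0.1]
opening: 0.0
[0.69827163 0.02883216 0.11642234] [ 0.10831781 -0.00066687] [-0.49782592  0.10509489  0.12404249]
1.7 0.0732 0.116 ty 0.0439 tz 0.0005
1.57 0.0619 0.116 ty 0.058 tz 0.0005
1.4 0.0472 0.1262 ty 0.0764 tz -0.0123
1.25 0.0344 0.1235 ty 0.0924 tz -0.0089
1.1 0.0222 0.1189 ty 0.1076 tz -0.0031
0.95 0.0108 0.1125 ty 0.1219 tz 0.0049
0.8 0.0005 0.1045 ty 0.1347 tz 0.0149
0.65 -0.0084 0.095 ty 0.146 tz 0.0267
0.5 -0.0159 0.0843 ty 0.1553 tz 0.0401
0.38 -0.0207 0.0751 ty 0.1612 tz 0.0517
0.27 -0.024 0.0661 ty 0.1655 tz 0.0629
0.17 -0.0262 0.0577 ty 0.1682 tz 0.0734
0.08 -0.0275 0.0499 ty 0.1697 tz 0.0831
0 -0.028 0.043 ty 0.1704 tz 0.0918
```

View pics/s28.png

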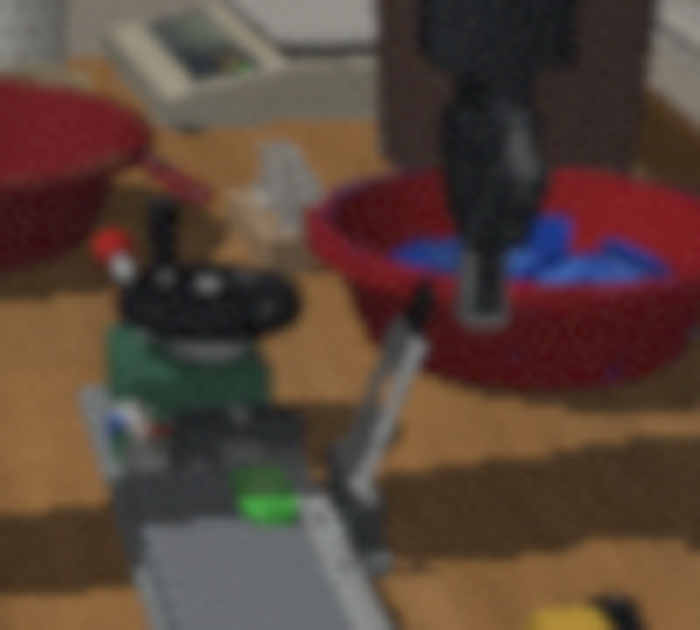

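```bash
python3 -m inch '{"slide":[[0,0.012,0],[0,0.024,0],[0,0.036,0],[0,0.048,0],[0,0.06,0],[0,0.072,0],[0,0.084,0],[0,0.096,0],[0,0.108,-0.001],[0,0.122,0.005],[0,0.1347,0.015],[0,0.146,0.0267],[0,0.146,0.0267],[0,0.146,0.0267]],"turn":[0,0,0,0,0,0,0,0,0,0,0,0,0,0]}'
python3 - <<'E'
from h import *
s=ctrl.read_state();e=s["eef_pos"];print(e,jig(e),s["force"])
p=ctrl.capture("side");save(p,"s29.png",(220,130,320,220),7)
E
```

```text
time_s: 31.17
eef_pos: [0.5816, 0.0246, 0.0948]
orientation: [0.72, -0.694, 0.0, -0.0]
force: [0.8, -0.2, 0.8]
opening: 0.0002
[0.58164485 0.02455472 0.09479401] [-0.00838736 -0.00074388] [ 0.76698203 -0.18473452  0.84816118]
```

View pics/s29.png

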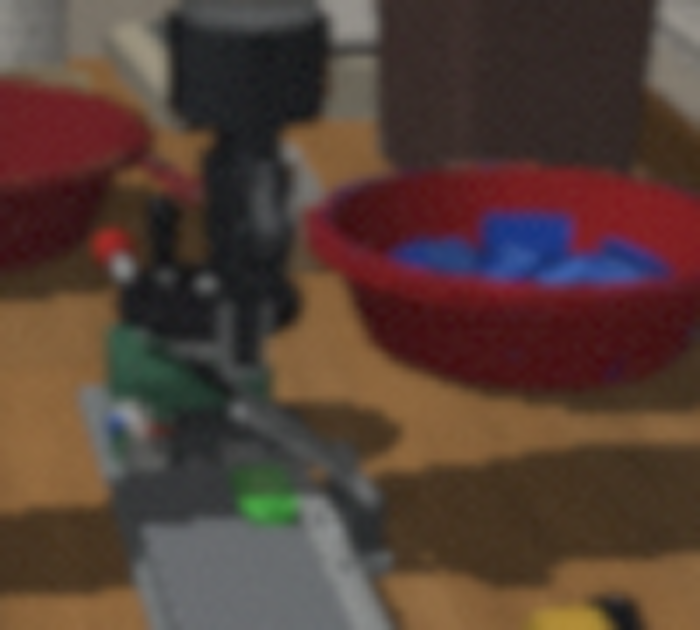

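```bash
python3 -m inch '{"slide":[[0,0.0093,0.0134],[0,0.0152,0.025],[0,0.0195,0.0362],[0,0.0222,0.0467],[0,0.0237,0.0564],[0,0.0244,0.062],[0,0.0244,0.0645],[0,0.0244,0.0651],[0,0.0244,0.0651]],"turn":[0,0,0,0,0,0,0,0,0]}'
python3 - <<'E'
from h import *
s=ctrl.read_state();e=s["eef_pos"];print(e,jig(e),s["force"])
p=ctrl.capture("side");save(p,"s30.png",(220,130,320,220),7)
E
```

```text
time_s: 31.97
eef_pos: [0.5617, 0.0238, 0.0434]
orientation: [0.72, -0.694, -0.001, 0.0]
force: [-8.6, 0.4, 21.5]
opening: 0.0001
[0.56166168 0.0237504  0.04339312] [-0.02838653 -0.00082844] [-8.63518943  0.43699286 21.48728367]
```

View pics/s30.png

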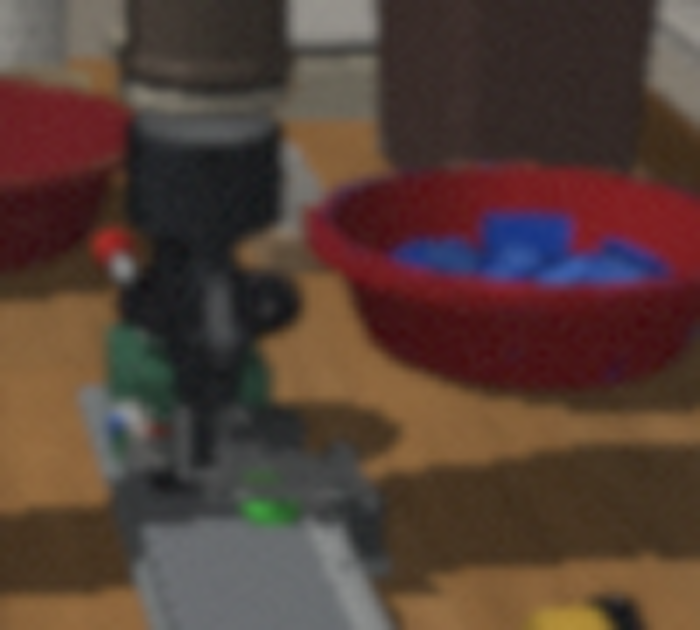

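```bash
python3 -m inch '{"slide":[[0,0,-0.01],[0,0,-0.04],[0,0,-0.08],[0,0.03,-0.12],[0,0.055,-0.16],[0,0.055,-0.16],[0,0.055,-0.16],[0,0.055,-0.16]],"turn":[0,0,0,0,0,0,0,0]}'
python3 - <<'E'
from h import *
import pickle
s=ctrl.read_state();e=s["eef_pos"];print(e,jig(e),s["force"])
p=ctrl.capture("wrist");pickle.dump(p,open("w31.pkl","wb"));save(p,"w31.png",(100,30,370,210),2.9)
p=ctrl.capture("side");save(p,"s31.png",(220,130,320,220),7)
E
```

```text
time_s: 32.68
eef_pos: [0.5182, 0.0224, 0.1697]
orientation: [0.72, -0.694, 0.0, -0.0]
force: [0.7, 0.3, -0.6]
opening: -0.0004
[0.51824561 0.02238343 0.16973683] [-0.07182367 -0.00063188] [ 0.74649387  0.26368516 -0.55204503]
```

View pics/w31.png

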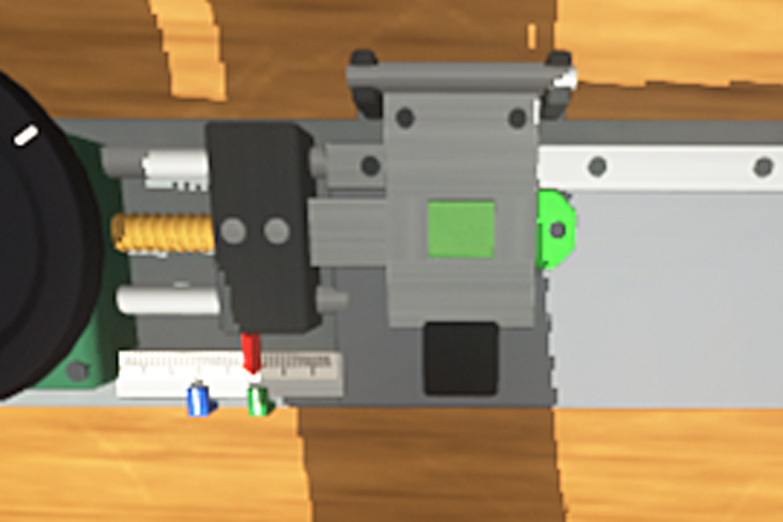

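View pics/s31.png

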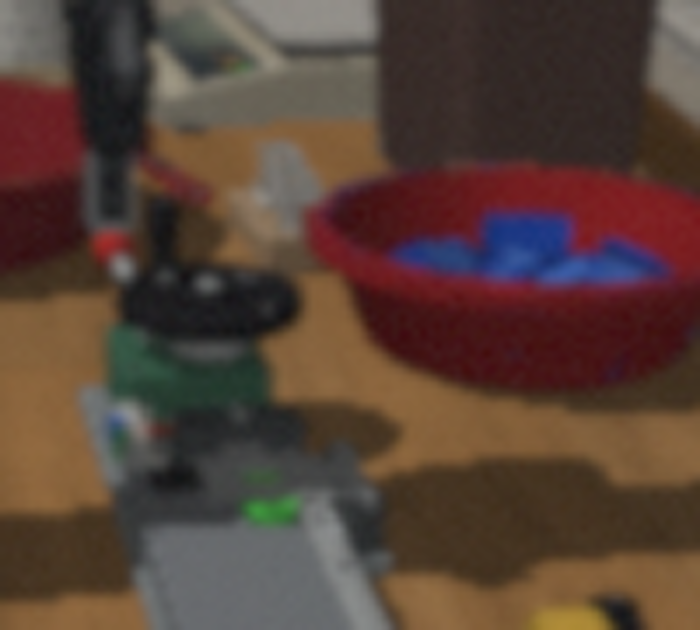

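```bash
python3 - <<'E'
from h import *
import pickle
a=pickle.load(open("w24.pkl","rb"));b=pickle.load(open("w31.pkl","rb"))
def tag(p,n):
    h=cv2.cvtColor(p["pixels"],cv2.COLOR_RGB2HSV);m=cv2.inRange(h,(50,150,60),(72,255,255));m[:, :225]=0;m[160:]=0
    c=max(cv2.findContours(m,0,2)[0],key=cv2.contourArea)
    w=np.array([jig(at_z(p,u[0],.037)) for u in c])*1e3
    print(n,len(c),"ymin",w[:,1].min(),"ymax",w[:,1].max(),"x",w[:,0].min(),w[:,0].max())
    for y in (-22,-26,-30,-33):
        s=w[abs(w[:,1]-y)<1.2];print(y,s[:,0].min() if len(s) else 0,s[:,0].max() if len(s) else 0)
tag(a,"before");tag(b,"after")
E
```

```text
before 20 ymin -36.20427299153884 ymax 19.21553373129214 x -8.81494380282661 15.68461395888196
-22 0 0
-26 0 0
-30 -8.751459856276396 14.809203434009907
-33 0 0
after 16 ymin -36.3260737847608 ymax -24.619572309283125 x -8.541658604293067 15.72804140184375
-22 0 0
-26 -3.780468519038104 15.72804140184375
-30 -8.54009901703271 14.817966625281395
-33 12.990074138983712 13.905024103864228
```

```bash
python3 -c "
from bench import ctrl
print(ctrl.job_done())"
```

```text
the job is handed in; nothing more can be done
None
```

I ran the whole sequence and handed the job in at about 33 s. No verdict is reported, so what follows rests on my own checks.

**What I did:**
1. I released the lock lever.
2. I cranked the handwheel about 1.8 turns clockwise to the green clip.
3. I locked the lever again.
4. I pushed the tag against the fence and the stop.
5. I swung the stencil plate closed and pressed it down briefly with about 21 N.

**Last checks:**
- **Pointer:** a close overhead picture taken after locking shows it about 0.4 mm from the green clip's line. An oblique picture just before suggested about 2 mm. I put that down to parallax and low resolution. The wheel itself turned back about 17°, roughly 0.3 mm, when I locked it.
- **Lever:** the ball was at the locked end when I let go of it, about 0 rad.
- **Tag:** it looks square and flush with the fence and the stop. Its visible end was in the same place before and after I closed the plate, to about 0.3 mm.
- **Plate:** it lies flat, with the tag showing through the window, and the robot was clear.

**What went wrong on the way:** the finger dragged the tag about 8 mm back from the stop on the first retreat. A second push then left it turned by roughly 0.045 rad. I pushed it home again and squared it against the fence before closing the plate.

I never touched the mug, marker, tape measure or blue tag, but I did not measure their positions at the end.

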